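# Dock a repaired board for its power-up test

### The job

Get this repaired board ready and power it up: lower the board carrier onto the test dock's two dowels until it sits flat, then lower the steel contact plate over it on the same dowels, orange corners together, setting each plate down gently rather than dropping it. Turn up only the coarse outer ring of the supply's double knob until its white line stands in the green band, without moving the fine knob on top. Only when all that is done, press the green output button fully down and let go; leave the spool, jar and screwdriver where they are.

Things in the scene. Friction and masses are not known exactly. Their poses are not given: they have to be found in the camera images.
- dock: Fixed test dock, its place varies. Aluminium base 100 (x) x 170 (y) x 20 high; on it a dark pedestal 40 x 138, its flat top 30 above the bench. On the pedestal two upright steel dowels at y = +55 (thick, 12 dia.) and y = -55 (thin, 8 dia.), tops 60 above the bench, last 7 tapered. Orange square on the base at its -x, +y corner, by the thick dowel. Origin: centre of underside; z up
- dock_thick (a point): foot of the thick dowel (12 diameter), on its axis at the pedestal's top; axes as the dock's
- dock_thin (a point): foot of the thin dowel (8 diameter), on its axis at the pedestal's top; axes as the dock's
- carrier: Loose board carrier flat on the mat: dark plastic frame 54 (x) x 140 (y) x 14 thick, 0.16 kg, green board sunk in its window. Through holes 14 dia. at y = +55 (for the thick dowel), 10 dia. at y = -55 (thin dowel): 1 mm play all round. Orange square at its -x, +y corner. Straight sides: grip across the 54 at mid length. Origin: centre of underside; z up. Seated: underside 30 above the bench
- carrier_thick (a point): centre of the carrier's 14 mm hole, at the underside; axes as the carrier's
- carrier_thin (a point): centre of the carrier's 10 mm hole, at the underside; axes as the carrier's
- contact_plate: Loose steel plate flat on the mat: 54 (x) x 140 (y) x 8 thick, 0.45 kg, holes and orange square as the carrier's (14 dia. at y = +55, 10 dia. at y = -55, square at -x, +y). Black bow handle over its middle: bar 14 wide (x), 76 long (y), from 30 to 44 above the underside, open below it, on 10 mm posts at y = +-30. Origin: centre of underside; z up. Seated: underside 44 above the bench
- contact_plate_thick (a point): centre of the contact plate's 14 mm hole, at the underside; axes as the plate's
- contact_plate_thin (a point): centre of the contact plate's 10 mm hole, at the underside; axes as the plate's
- console: Fixed supply console, its place varies: flat grey box 120 (x) x 200 (y) x 50 high, dark top panel. On the panel the black coarse ring with the grey fine knob on top at (-5, 48), the green output button in a black housing at (-25, -58), a flush display. Origin: centre of underside; z up; front faces -x
- coarse_axis (a point): on the common vertical axis of both knobs, at the height of the coarse ring's flat top (72 above the bench). The ring is 52 in diameter and 22 high from the panel to this point; the fine knob, 23 in diameter, stands on it up to 17 higher. Axes as the console's
- coarse (a joint): turn of the coarse ring, rad, 0 to 4.71, growing clockwise seen from above; it stays where it is left (about 0.04 N m of friction). It starts short of the band, between 0.6 and 1.3; the middle of the green band is at 2.0 and the band spans 1.85 to 2.15
- coarse_line (a point): outer end of the white line on the coarse ring's top, 26 from the axis; turns with the ring
- green_band (a point): middle of the green band painted on the panel beside the ring, 35 from the axis
- fine (a joint): turn of the fine knob, rad, growing clockwise; turns freely of the ring and must stay as it is
- fine_line (a point): outer end of the black line on the fine knob's top, 10.5 from the axis; turns with the fine knob
- output (a joint): travel of the green output button, m: 0 up, 0.006 fully down (4 N); springs back
- output_top (a point): centre of the green output button's top face, 22 in diameter
- spool: bystander: loose grey wire spool standing on end, 54 diameter, 34 high; origin: centre of the underside
- flux_jar: bystander: loose small amber jar with a yellow cap, 42 diameter, 45 high; origin: centre of the underside
- screwdriver: bystander: loose screwdriver with a blue handle, 160 long, lying along its x axis; origin on its underside
Mind the look-alikes: they are no part of the job. There is more than one size of the carrier; the job needs the smallest.

How it is judged:
On the way, in this order (a step that is already met when the one before it is completed fails the run):
1. the carrier sits flat on the dock's pedestal, on both dowels the right way round, released (horizontal distance between carrier_thick and dock_thick below 0.003 m and z of each of carrier_thick, carrier_thin in the frame of dock below 0.033 m and horizontal distance between carrier_thin and dock_thin below 0.003 m and contact force between the fingers and carrier below 0.1 N), for 0.2 s.
2. the contact plate sits flat on the carrier, on both dowels the right way round, released (horizontal distance between each of carrier_thick, contact_plate_thick and dock_thick below 0.003 m and z of each of carrier_thick, carrier_thin in the frame of dock below 0.033 m and horizontal distance between each of carrier_thin, contact_plate_thin and dock_thin below 0.003 m and z of each of contact_plate_thick, contact_plate_thin in the frame of dock below 0.047 m and contact force between the fingers and contact_plate below 0.1 N), for 0.2 s.
3. the output button is pressed fully down with both plates seated and the coarse ring in the green band (horizontal distance between each of carrier_thick, contact_plate_thick and dock_thick below 0.003 m and z of each of carrier_thick, carrier_thin in the frame of dock below 0.033 m and horizontal distance between each of carrier_thin, contact_plate_thin and dock_thin below 0.003 m and z of each of contact_plate_thick, contact_plate_thin in the frame of dock below 0.047 m and value of joint coarse between 1.85 and 2.15 rad and value of joint output above 0.0045 m), for 0.05 s.
At the end, for the whole second after the job is handed in: Carrier on the dock, contact plate on the carrier: each hole within 3 mm of its own dowel's axis, both ends within 3 mm of fully down, released, at rest; coarse ring's line in the green band (joint 1.85 to 2.15); output button up again after its press (all of step 2 and value of joint coarse between 1.85 and 2.15 rad and linear speed of each of carrier, contact_plate below 0.02 m/s and contact force between the fingers and carrier below 0.1 N and value of joint output below 0.002 m); the robot touches nothing.
It fails at once if the fine knob is turned (its line moves more than 2.5 mm) (distance of fine_line from where it was at the start of the episode above 0.0025 m).
It fails at once if the output button is pressed before both plates are seated and the ring is in the green band (value of joint output above 0.003 m and not (horizontal distance between each of carrier_thick, contact_plate_thick and dock_thick below 0.003 m and z of each of carrier_thick, carrier_thin in the frame of dock below 0.033 m and horizontal distance between each of carrier_thin, contact_plate_thin and dock_thin below 0.003 m and z of each of contact_plate_thick, contact_plate_thin in the frame of dock below 0.047 m and value of joint coarse between 1.85 and 2.15 rad)).
It fails at once if the carrier or the contact plate is dropped (falls out of the fingers faster than 0.45 m/s, some 10 mm) ((contact force between the fingers and carrier below 0.1 N and linear speed of carrier above 0.45 m/s) or (contact force between the fingers and contact_plate below 0.1 N and linear speed of contact_plate above 0.45 m/s)).
It fails at once if the spool, jar or screwdriver is moved more than 20 mm (distance of any of spool, flux_jar, screwdriver from where it was at the start of the episode above 0.02 m).
It also fails if it takes over 72 s, if anything falls off the work surface, if the arm or the gripper's body presses on something with over 40 N, if the wrist force passes 120 N, or if a joint passes its speed limit or range.

### The arm

A 6-joint arm with a two-finger parallel gripper is mounted at the origin on the work surface. World frame = base frame: x ahead of the robot, y to its left, z up, the work surface at z = 0. Lengths are in m, angles in rad, forces in N, time in s.
With the tool pointing down it reaches from about 0.25 to 0.725 m from the base axis. Payload 4 kg.
Tool frame: the origin (TCP) lies at the very end of the fingers, on their centre line; the grasp point (between the pads) lies 19 mm behind it; y points along the fingers, z is the direction in which the jaws open and shut, and the axes are right-handed (so a half turn about y gives the same grasp; the last joint's range is limited). The gripper opens to 85 mm and grips with 20 to 120 N. Pads are 22 mm wide; open, the fingers measure 114 mm over their backs; the gripper's body (76 mm by 85 mm) begins 54 mm behind the grasp point. The pads swing forward as they close: fully open they stand 13 mm farther back than shut.
Start: joints at [1.341, 0.241, 0.005, 1.335, 0, 1.571], TCP at [0.114, 0.487, 0.231] pointing down, gripper open.
Joint ranges: [-2.72, 2.72], [-1.05, 1.87], [-1.09, 1.28], [-1.99, 2.15], [-1.42, 1.44], [-3.14, 3.14]. Speed limits (rad/s): [2.79, 2.79, 3.14, 3.14, 3.14, 3.14].

### API

Orientations are given as a 3x3 rotation matrix whose columns are the frame's x, y, z axes.
In Python, from rig import ctrl, optics gives the robot as it stands. The module is installed in compiled form; this text tells all that it offers.
- The arm moves only by the shell command python3 -m inch 'ROWS' [FORCE]. ROWS is JSON, a list that holds one entry, the list of rows, each a list of 5 numbers: the shift along the tool's x, y, z in mm, then the turn about the tool's y in rad, then the opening, from 0 (shut) to 1 (fully open). A call has 1 to 5 rows; each row is the pose to reach, as a shift and turn from the pose measured when the call began, along the tool's axes at that moment; what a row does not reach only later rows make up. A row lasts 1/8 s, in which the tool goes at most 62.5 mm and 10.7 degrees, less where a joint would pass 70% of its speed; a pose out of reach is approached as far as the arm can. A call with a gripper value outside its range is refused whole. The fingers move at their own pace and stop on an object; FORCE is the grip in N (left out, the last holds). Time passes only in rows, so rows that repeat a pose let the fingers close. It gives the time, the measured TCP pose, the force and the opening at its end, in the units of the state.
- ctrl.state(): the state, without advancing time (a new reading comes with each control period).
- optics.grab_frame(name): name is "scene" or "top" or "wrist"; returns a dict with "frame" (400x640x3 uint8, blue, green, red), "vfov" (degrees; the focal length in pixels is half the picture's height over the tangent of half this angle, whatever the lens; pixels are square), "cx", "cy" (the principal point, pixels), "k1" (the pictures are not rectified: a ray, as slopes to the right and down, at radius r is drawn at 1 + k1 r^2 times it, then the intrinsics apply), "rvec" (rotation vector, rad) and "tvec" (3), from world to camera coordinates, as OpenCV has them. Camera axes: x right, y down, z forward; pixel columns grow to the right and rows downward; lengths in m; the calibration is good to about 2 mm. A picture is of the moment at which its call begins. There is no depth.
- ctrl.close_job(): hands the job in, once; it reports no verdict.
The state is a dict: "time": time; "joint_positions": joint angles; "qd": joint speeds; "tau": joint torques, N m; "eef_pos": TCP position; "eef_rot": TCP orientation; "ft_force": force on the tool from outside, world axes, zero at the start; "torque": the same for the moment, N m; "gripper_width": opening from 0.0 (shut) to 1.0 (fully open).
Only numpy, scipy, OpenCV 4.12 (cv2) and the standard library are available. Lean on these libraries where they do the work, as an engineer would, in place of code of your own. Each camera call takes 0.05 s, during which the arm holds its last target.

## Working session

There is one attempt and no reset: what is moved stays moved. The work goes in short steps, Python scripts to look and compute and a shell command to move; the robot and the scene stay as the last step left them, time stands still between calls to the robot, and variables do not carry over. Pictures are saved under pics/ and viewed, and the job is handed in when it is done.

```bash
mkdir -p pics; ls; python3 - <<'E'
from rig import ctrl, optics
import cv2
s=ctrl.state()
print(s)
for n in ["scene","top","wrist"]:
    f=optics.grab_frame(n); cv2.imwrite(f"pics/{n}0.png",f["frame"])
    print(n,{k:v for k,v in f.items() if k!="frame"})
E
```

```text
pics
{'time': 0.0, 'joint_positions': array([ 1.34097208e+00,  2.41414160e-01,  3.70265011e-03,  1.33519568e+00,
       -1.16055024e-05,  1.57082110e+00]), 'qd': array([-1.50558041e-03, -1.06553881e-03, -1.11725332e-04,  5.12349242e-05,
       -4.94185247e-04, -1.82764144e-04]), 'tau': array([ 2.18164896e-04, -3.72315431e+01,  2.52408904e+01,  1.68900867e-02,
        1.28231059e-04, -4.05188576e-07]), 'eef_pos': array([0.11376054, 0.48622802, 0.23040414]), 'eef_rot': array([[ 9.73700810e-01, -4.69566358e-04,  2.27830008e-01],
       [-2.27830491e-01, -2.05799883e-03,  9.73698635e-01],
       [ 1.16577678e-05, -9.99997772e-01, -2.11085666e-03]]), 'ft_force': array([-0.06352039, -0.50286066,  0.0284918 ]), 'torque': array([ 0.03412501, -0.0652734 ,  0.0068352 ]), 'gripper_width': 0.9983602753732466}
scene {'vfov': 43.42573395474241, 'cx': 318.80559303550245, 'cy': 204.28016890644403, 'k1': -0.05190395129846648, 'rvec': array([ 1.89310978,  1.6279378 , -0.65564543]), 'tvec': array([-0.18607824, -0.30926404,  1.80741108])}
top {'vfov': 52.80682929982564, 'cx': 316.6212965337592, 'cy': 202.18572612892672, 'k1': -0.07004407891711523, 'rvec': array([ 2.20500983, -2.16166707,  0.10038769]), 'tvec': array([0.10544201, 0.52692088, 1.27681762])}
wrist {'vfov': 68.67580236998806, 'cx': 322.71131965043185, 'cy': 202.00850046723076, 'k1': -0.05539150092528307, 'rvec': array([-2.24675371, -1.78226858, -0.29479924]), 'tvec': array([-0.49829763, -0.04160516,  0.38110081])}
```

View pics/scene0.png

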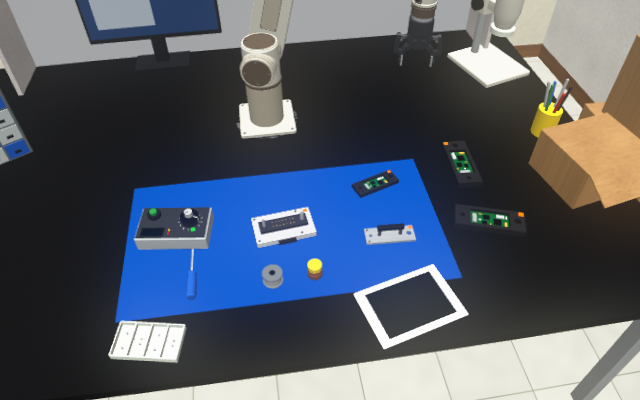

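View pics/top0.png

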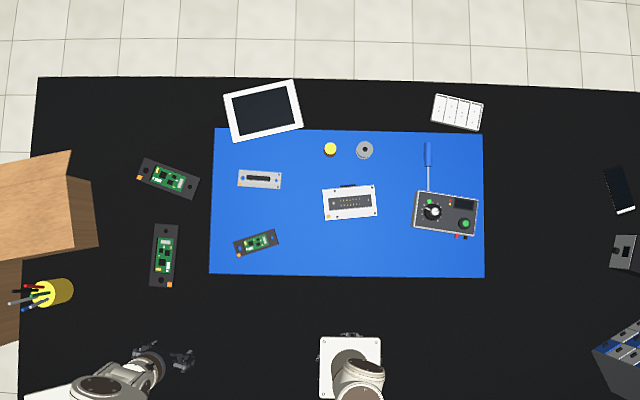

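View pics/wrist0.png

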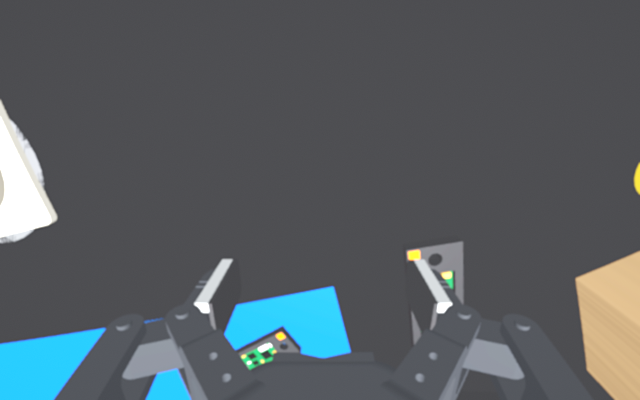

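The pictures show the small carrier at about top (255,243), the plate at (260,179), the dock at (350,202) and the console at (445,213). I'll write the helpers and enlarge the views.

```bash
cat > h.py <<'E'
import numpy as np, cv2
from rig import ctrl, optics
def cam(f):
    h=f["frame"].shape[0]; F=h/2/np.tan(np.radians(f["vfov"]/2))
    K=np.array([[F,0,f["cx"]],[0,F,f["cy"]],[0,0,1.]]); D=np.array([f["k1"],0,0,0.])
    return K,D,np.array(f["rvec"]),np.array(f["tvec"])
def ray(f,uv):
    K,D,r,t=cam(f); R=cv2.Rodrigues(r)[0]
    p=cv2.undistortPoints(np.array(uv,float).reshape(-1,1,2),K,D).reshape(-1,2)
    d=np.c_[p,np.ones(len(p))]@R
    return -R.T@t,d
def toplane(f,uv,z):
    o,d=ray(f,uv); return o+d*((z-o[2])/d[:,2])[:,None]
def proj(f,P):
    K,D,r,t=cam(f); return cv2.projectPoints(np.array(P,float).reshape(-1,1,3),r,t,K,D)[0].reshape(-1,2)
def crop(f,name,x0,y0,x1,y1,s):
    cv2.imwrite(f"pics/{name}.png",cv2.resize(f["frame"][y0:y1,x0:x1],None,fx=s,fy=s,interpolation=cv2.INTER_CUBIC))
def tri(fa,ua,fb,ub):
    oa,da=ray(fa,ua);ob,db=ray(fb,ub);da=da[0]/np.linalg.norm(da);db=db[0]/np.linalg.norm(db)
    s=np.linalg.lstsq(np.c_[da,-db],ob-oa,rcond=None)[0]
    a=oa+s[0]*da;b=ob+s[1]*db
    return (a+b)/2,np.linalg.norm(a-b)
def orange(f,x0,y0,x1,y1):
    hsv=cv2.cvtColor(f["frame"],cv2.COLOR_BGR2HSV)[y0:y1,x0:x1]
    m=cv2.inRange(hsv,(8,150,150),(22,255,255)); mm=cv2.moments(m,True)
    return (mm["m10"]/mm["m00"]+x0,mm["m01"]/mm["m00"]+y0,mm["m00"]) if mm["m00"] else None
def toolmove(target_xy,z,yaw_z):
    """shift in tool axes (mm) to bring TCP to target, and turn about tool y so that tool z axis points along world angle yaw_z (mod pi)"""
    s=ctrl.state();R=s["eef_rot"];d=R.T@(np.array([*target_xy,z])-s["eef_pos"])*1000
    a=np.arctan2(R[1,2],R[0,2]); # tool y is down: +turn about y = cw from above
    t=-(yaw_z-a); t=(t+np.pi/2)%np.pi-np.pi/2
    print("shift mm",d.round(1),"turn",round(t,4),"t=",s["time"],"q6",s["joint_positions"][5].round(2),"F",s["ft_force"].round(1))
E
python3 - <<'E'
from h import *
f=optics.grab_frame("top"); g=optics.grab_frame("scene")
crop(f,"tA",220,130,300,270,4); crop(f,"tB",310,160,500,260,4); crop(g,"sA",250,160,430,260,4); crop(g,"sB",120,190,330,300,3)
print(ctrl.state()["time"])
E
```

```text
0.25
```

View pics/tA.png

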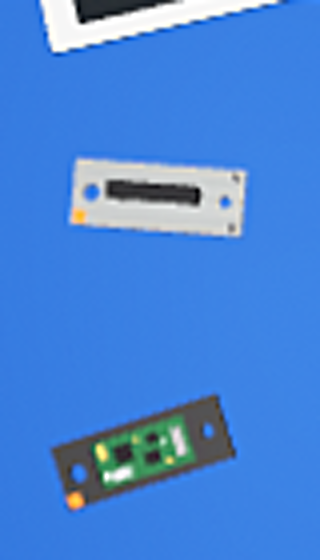

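View pics/tB.png

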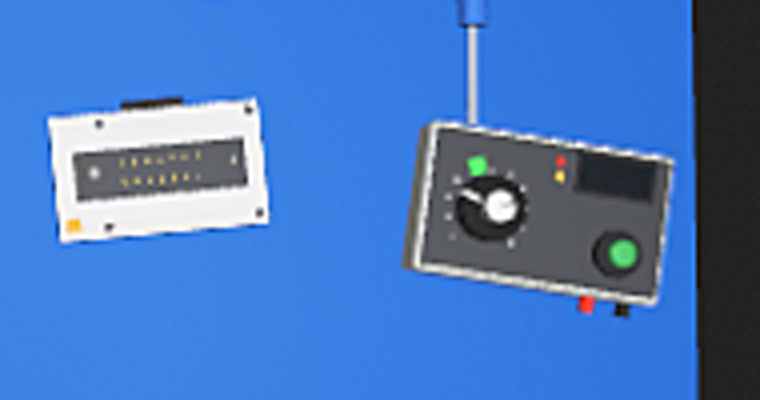

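View pics/sA.png

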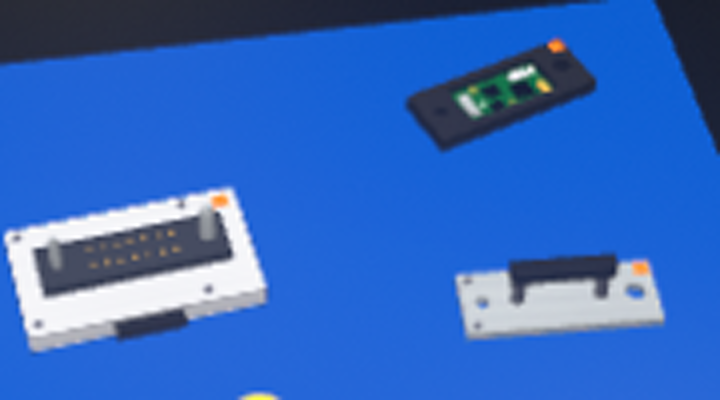

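View pics/sB.png

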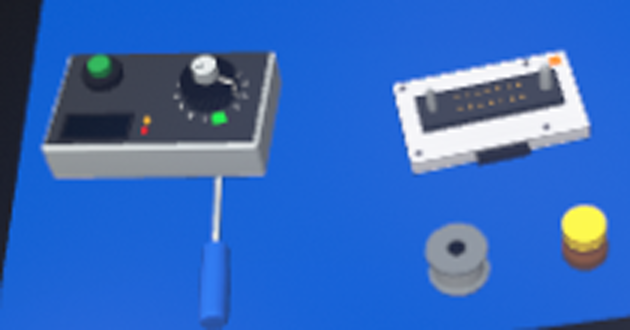

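```bash
python3 - <<'E'
from h import *
w=optics.grab_frame("wrist"); s=ctrl.state()
K,D,r,t=cam(w);R=cv2.Rodrigues(r)[0]
print("cam in tool",s["eef_rot"].T@(-R.T@t-s["eef_pos"]),"\nR", (s["eef_rot"].T@R.T).round(3),"F",K[0,0])
for k in(0,-.05,-.1,-.15,-.2): print(k,proj(w,s["eef_pos"]+[0,0,k]).round())
f=optics.grab_frame("top");fr=f["frame"]
hsv=cv2.cvtColor(fr,cv2.COLOR_BGR2HSV)
m=255-cv2.inRange(hsv,(100,130,80),(120,255,255)); 
for n,(x0,y0,x1,y1),z in [("carrier",(226,222,286,264),.014),("plate",(230,162,290,195),.008),("dock",(315,178,385,228),.02),("console",(405,182,484,240),.05)]:
    sub=m[y0:y1,x0:x1];cs,_=cv2.findContours(sub,cv2.RETR_EXTERNAL,cv2.CHAIN_APPROX_NONE)
    c=max(cs,key=cv2.contourArea).reshape(-1,2)+[x0,y0]
    P=toplane(f,c,z)[:,:2]
    (cx,cy),wh,a=cv2.minAreaRect((P*1000).astype(np.float32)); 
    print(n,cx,cy,wh,a)
def pl(u,v,z): return toplane(f,[[u,v]],z)[0].round(4)
print("carr thick/thin",pl(220+78/4,130+472/4,.014),pl(220+208/4,130+430/4,.014))
print("plate",pl(220+91/4,130+191/4,.008),pl(220+225/4,130+201/4,.008))
print("dowel tops",pl(310+95/4,160+173/4,.06),pl(310+234/4,160+159/4,.06))
g=optics.grab_frame("scene")
print("dowel tri", tri(f,[310+95/4,160+173/4],g,[250+207/4,160+208/4]),tri(f,[310+234/4,160+159/4],g,[250+53/4,160+241/4]))
print("console ring(fine top) z.089",pl(310+502/4,160+205/4,.089),"band",pl(310+477/4,160+165/4,.05),"line out",pl(310+460/4,160+192/4,.072),"button",pl(310+623/4,160+252/4,.06))
print("jar",pl(330,148,.045),"spool",pl(364,149,.034))
E
```

```text
cam in tool [-0.08398081 -0.14273563 -0.00091774] 
R [[ 0.     0.946  0.324]
 [-0.    -0.324  0.946]
 [ 1.    -0.     0.   ]] F 292.7728269121092
0 [[324. 262.]]
-0.05 [[324. 226.]]
-0.1 [[324. 203.]]
-0.15 [[324. 187.]]
-0.2 [[324. 176.]]
carrier 390.6779479980469 311.204345703125 (51.79568099975586, 141.1018829345703) 19.978256225585938
plate 598.5344848632812 305.55572509765625 (142.14483642578125, 56.414615631103516) 86.67318725585938
dock 530.1968994140625 10.499801635742188 (107.94099426269531, 170.4279327392578) 6.4649658203125
console 503.5610046386719 -292.54327392578125 (214.66226196289062, 152.164306640625) 77.07198333740234
carr thick/thin [0.3725 0.3609 0.014 ] [0.4084 0.2572 0.014 ]
plate [0.6012 0.3592 0.008 ] [0.5951 0.2492 0.008 ]
dowel tops [0.5193 0.0626 0.06  ] [ 0.5325 -0.0463  0.06  ]
dowel tri (array([0.51992635, 0.06254142, 0.05227586]), np.float64(0.0007074845029861938)) (array([ 0.53329006, -0.0474116 ,  0.05109718]), np.float64(0.00017476083410714518))
console ring(fine top) z.089 [ 0.4985 -0.2497  0.089 ] band [ 0.5326 -0.2417  0.05  ] line out [ 0.5092 -0.2218  0.072 ] button [ 0.4651 -0.3556  0.06  ]
jar [0.6978 0.0766 0.045 ] spool [ 0.6995 -0.034   0.034 ]
```

```bash
python3 -c "
from h import *
toolmove((.3905,.309),.15,np.radians(19.1))"
```

```text
shift mm [ 309.9   81.2 -110. ] turn 1.0077 t= 0.4 q6 1.57 F [0.2 0.  0.5]
```

```bash
python3 -m inch '[[[62,16,-22,0.18,1],[124,32,-44,0.36,1],[186,48,-66,0.54,1],[248,64,-88,0.72,1],[310,81,-110,0.9,1]]]'; python3 -c "
from h import *
toolmove((.3905,.309),.15,np.radians(19.1))"
```

```text
time: 1.02
eef_pos: [0.3708, 0.3218, 0.1566]
eef_rot: [[0.422, 0.001, 0.907], [-0.907, 0.001, 0.422], [-0.0, -1.0, 0.001]]
ft_force: [0.3, 0.8, 0.2]
gripper_width: 0.999
shift mm [19.9  6.6 12.4] turn 0.1019 t= 1.025 q6 1.85 F [0.3 0.8 0.2]
```

```bash
python3 -m inch '[[[20,7,12,0.102,1],[20,7,12,0.102,1],[20,7,12,0.102,1]]]'; python3 -c "
from h import *
w=optics.grab_frame('wrist'); crop(w,'w1',0,0,640,400,1.25)
toolmove((.3905,.309),.15,np.radians(19.1))
print(proj(w,[[.3725,.3609,.014],[.4084,.2572,.014]]))"
```

```text
time: 1.4
eef_pos: [0.3898, 0.309, 0.1497]
eef_rot: [[0.328, 0.0, 0.945], [-0.945, 0.001, 0.328], [-0.001, -1.0, 0.001]]
ft_force: [0.5, 0.4, 0.6]
gripper_width: 1.002
shift mm [ 0.6 -0.1  0.7] turn 0.0018 t= 1.45 q6 1.91 F [ 0.7 -0.7 -0.3]
[[324.28928741 134.3883803 ]
 [323.9888917  240.60155823]]
```

View pics/w1.png

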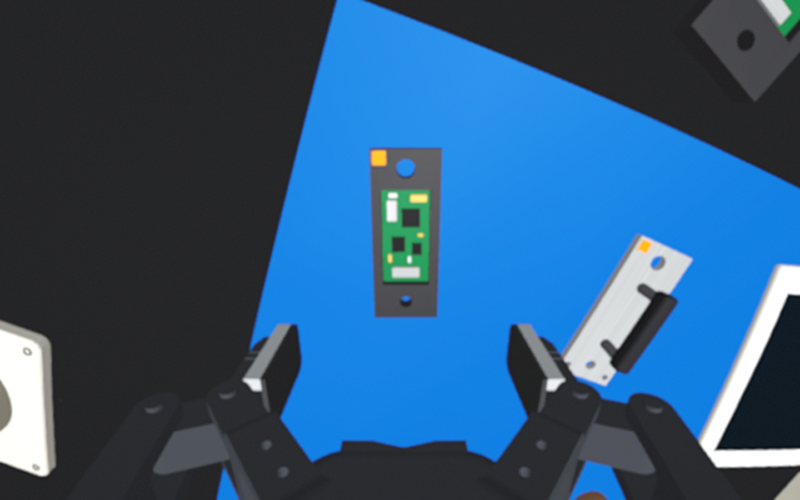

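```bash
cat >> h.py <<'E'
def rect(f,x0,y0,x1,y1,z,name=None):
    """non-blue object in window: minAreaRect on plane z -> centre, size, long-axis angle deg"""
    hsv=cv2.cvtColor(f["frame"],cv2.COLOR_BGR2HSV)
    m=255-cv2.inRange(hsv,(100,130,80),(120,255,255)); sub=m[y0:y1,x0:x1]
    cs,_=cv2.findContours(sub,cv2.RETR_EXTERNAL,cv2.CHAIN_APPROX_NONE)
    c=max(cs,key=cv2.contourArea).reshape(-1,2)+[x0,y0]
    P=(toplane(f,c,z)[:,:2]*1000).astype(np.float32)
    b=cv2.boxPoints(cv2.minAreaRect(P)); e=[b[1]-b[0],b[2]-b[1]]; e.sort(key=np.linalg.norm)
    L=e[1] if e[1][1]>0 else -e[1]
    print("centre",b.mean(0).round(2),"size",[round(float(np.linalg.norm(v)),1) for v in e],"long axis deg",np.degrees(np.arctan2(L[1],L[0])).round(2)); return b
E
python3 -c "
from h import *
w=optics.grab_frame('wrist')
rect(w,280,105,370,262,.014)
toolmove((.3905,.309),.015,np.radians(19.1))"
```

```text
centre [390.41 309.02] size [53.0, 138.6] long axis deg 109.16
shift mm [  0.9 135.    0.6] turn 0.0022 t= 1.5 q6 1.91 F [ 0.3  0.1 -0.1]
```

```bash
python3 -m inch '[[[0.5,50,0.5,0,1],[0.5,100,0.5,0,1],[0.5,135,0.5,0,1],[0.5,146.5,0.5,0,1],[0.5,146.5,0.5,0,1]]]' && python3 -m inch '[[[0,0,0,0,0.5],[0,0,0,0,0.3],[0,0,0,0,0.3],[0,0,0,0,0.3],[0,0,0,0,0.3]]]' 40
```

```text
time: 2.12
eef_pos: [0.3899, 0.31, 0.0037]
eef_rot: [[0.331, 0.001, 0.944], [-0.944, 0.001, 0.331], [-0.001, -1.0, 0.001]]
ft_force: [-0.4, -0.5, -0.7]
gripper_width: 0.999
time: 2.75
eef_pos: [0.391, 0.311, 0.0056]
eef_rot: [[0.331, 0.003, 0.944], [-0.944, 0.004, 0.331], [-0.002, -1.0, 0.004]]
ft_force: [-0.5, 0.2, 6.0]
gripper_width: 0.616
```

```bash
python3 -m inch '[[[0,0,0,0,0.3],[0,-10,0,0,0.3],[0,-40,0,0,0.3],[0,-90,0,0,0.3],[0,-90,0,0,0.3]]]' 
python3 -c "
from h import *
w=optics.grab_frame('wrist'); crop(w,'w2',0,0,640,400,1.25)
toolmove((.526,.008),.12,np.radians(6.9))"
```

```text
time: 3.38
eef_pos: [0.3935, 0.3129, 0.1003]
eef_rot: [[0.331, 0.011, 0.944], [-0.944, 0.01, 0.331], [-0.005, -1.0, 0.013]]
ft_force: [-0.1, 0.1, -2.5]
gripper_width: 0.615
shift mm [330.9 -23.1  26.1] turn 0.2166 t= 3.425 q6 1.91 F [-0.1 -0.6 -1.9]
```

View pics/w2.png

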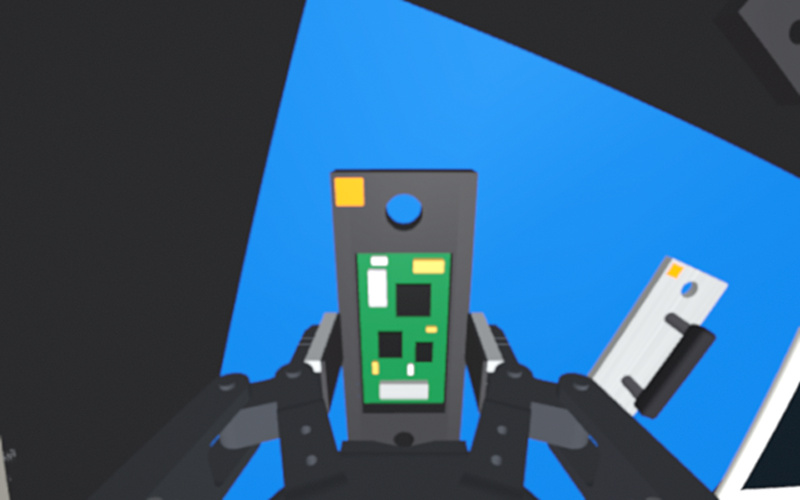

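```bash
python3 -m inch '[[[60,-5,5,0.1,0.3],[120,-10,10,0.217,0.3],[180,-15,15,0.217,0.3],[240,-20,20,0.217,0.3],[300,-23,24,0.217,0.3]]]';  python3 -c "
from h import *
toolmove((.526,.008),.12,np.radians(6.9))"
```

```text
time: 4.05
eef_pos: [0.5134, 0.0346, 0.1189]
eef_rot: [[0.12, 0.005, 0.993], [-0.993, 0.007, 0.12], [-0.006, -1.0, 0.006]]
ft_force: [0.5, -0.1, -1.9]
gripper_width: 0.615
shift mm [27.9 -1.2  9.4] turn -0.0003 t= 4.05 q6 1.51 F [ 0.5 -0.1 -1.9]
```

```bash
python3 -m inch '[[[60,-40,9,0,0.3],[120,-80,9,0,0.3],[145,-130,9,0,0.3],[145,-180,9,0,0.3],[145,-180,9,0,0.3]]]';  python3 -m inch '[[[0,0,0,0,0.3],[0,0,0,0,0.3]]]'; python3 -c "
from h import *
w=optics.grab_frame('wrist'); crop(w,'w3',0,0,640,400,1.25)
toolmove((.526,.008),.12,np.radians(6.9))"
```

```text
time: 4.68
eef_pos: [0.5408, -0.1112, 0.3022]
eef_rot: [[0.118, 0.013, 0.993], [-0.993, 0.005, 0.118], [-0.004, -1.0, 0.014]]
ft_force: [0.1, 0.1, -2.6]
gripper_width: 0.613
time: 4.92
eef_pos: [0.5399, -0.1106, 0.3001]
eef_rot: [[0.118, 0.009, 0.993], [-0.993, 0.006, 0.118], [-0.005, -1.0, 0.01]]
ft_force: [-1.4, -1.4, -2.6]
gripper_width: 0.611
shift mm [-118.5  180.7   -1.6] turn -0.0018 t= 4.975 q6 1.25 F [ 0.8  0.3 -1.1]
```

View pics/w3.png

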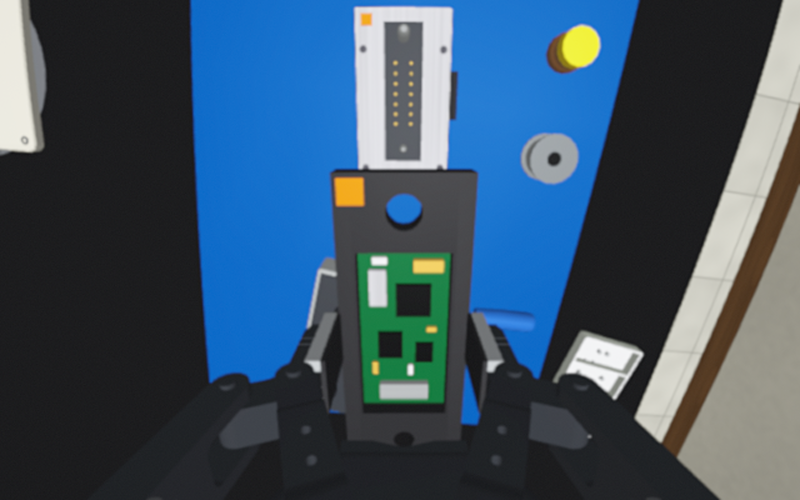

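```bash
python3 - <<'E'
from h import *
w=optics.grab_frame('wrist'); np.save('/tmp/w3.npy',w,allow_pickle=True)
crop(w,'w3a',283,0,363,130,5);crop(w,'w3b',260,130,390,210,6)
E
```

```text
(no output)
```

View pics/w3a.png

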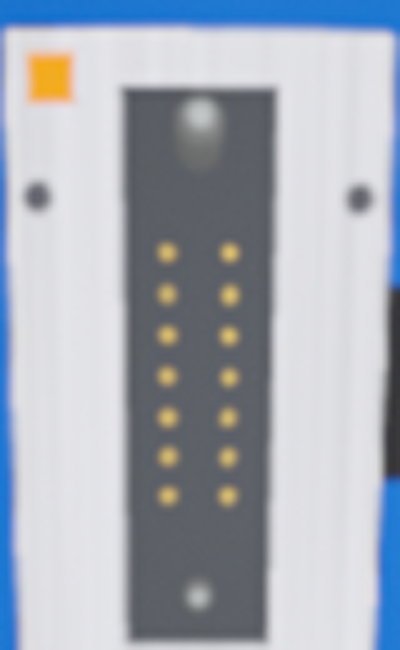

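View pics/w3b.png

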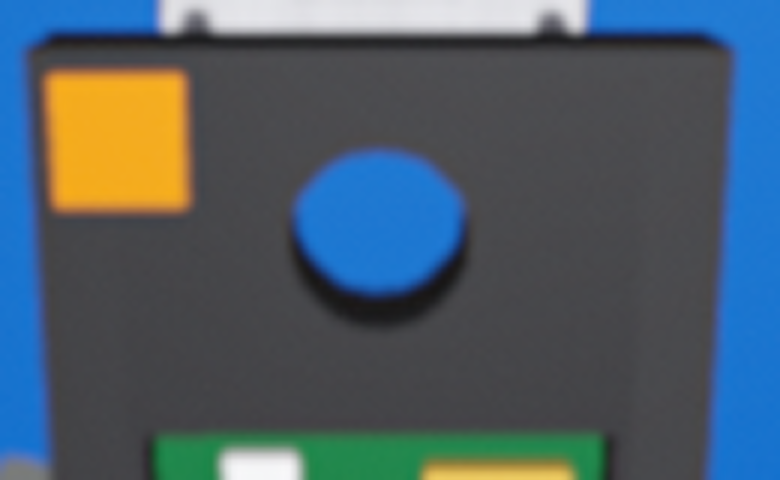

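```bash
python3 - <<'E'
from h import *
w=optics.grab_frame('wrist'); s=ctrl.state();R=s["eef_rot"];p=s["eef_pos"];print(p)
q=toplane(w,[[283+124/5,90/5],[283+275/5,90/5],[283+267/5,640/5],[283+128/5,640/5]],.03);print("ped corners",(q*1000).round(1),"c",q.mean(0).round(4))
a=toplane(w,[[283+200/5,113/5]],.06)[0];b=toplane(w,[[283+198/5,593/5]],.06)[0];v=a-b
print("dowels",a,b,np.linalg.norm(v),"mid",(a+b)/2,"yaw",np.degrees(np.arctan2(v[1],v[0]))-90)
# carrier in tool: plane tool y=-8.4mm
o,d=ray(w,[[323.3,169.5],[260+28/6,130+48/6],[260+732/6,130+48/6],[260+705/6,130+470/6],[260+52/6,130+470/6]]);o=R.T@(o-p);d=d@R
for ty in(-.0084,-.0064):
  P=o+d*((ty-o[1])/d[:,1])[:,None];print("tool mm",(P*1000).round(1)[:,[0,2]])
E
```

```text
[ 0.54011665 -0.1106209   0.30064502]
ped corners [[501.4  72.7  30. ]
 [539.   77.3  30. ]
 [554.8 -57.8  30. ]
 [516.7 -62.3  30. ]] c [0.528  0.0075 0.03  ]
dowels [0.52144135 0.06253707 0.06      ] [ 0.53393181 -0.04621382  0.06      ] 0.10946583217431051 mid [0.52768658 0.00816163 0.06      ] yaw 6.551931814405734
tool mm [[-53.   -0.7]
 [-67.6 -27.3]
 [-67.6  25.8]
 [-33.7  25.8]
 [-33.7 -27.4]]
tool mm [[-52.6  -0.7]
 [-67.4 -27.7]
 [-67.4  26.2]
 [-33.   26.2]
 [-33.  -27.8]]
```

```bash
python3 -c "
from h import *
toolmove((.5282,.0101),.085,np.radians(6.57))"
```

```text
shift mm [-1.203e+02  2.162e+02  1.000e-01] turn 0.004 t= 5.075 q6 1.25 F [ 0.1  0.1 -1.3]
```

```bash
python3 -m inch '[[[-60,50,0,0.004,0.3],[-120,100,0,0.004,0.3],[-120,150,0,0.004,0.3],[-120,200,0,0.004,0.3],[-120,216,0,0.004,0.3]]]';  python3 -m inch '[[[0,0,0,0,0.3],[0,0,0,0,0.3]]]'; python3 -c "
from h import *
toolmove((.5282,.0101),.070,np.radians(6.57))
w=optics.grab_frame('wrist'); crop(w,'w4',220,100,420,220,4)
g=optics.grab_frame('scene');crop(g,'s4',240,170,340,260,6)"
```

```text
time: 5.7
eef_pos: [0.5233, 0.0108, 0.0799]
eef_rot: [[0.116, -0.0, 0.993], [-0.993, 0.006, 0.116], [-0.006, -1.0, 0.0]]
ft_force: [-0.3, 0.1, -1.9]
gripper_width: 0.615
time: 5.95
eef_pos: [0.5233, 0.011, 0.0801]
eef_rot: [[0.117, -0.0, 0.993], [-0.993, 0.006, 0.117], [-0.006, -1.0, 0.0]]
ft_force: [-0.8, 0.3, -2.2]
gripper_width: 0.616
shift mm [ 1.5 10.1  4.7] turn 0.0024 t= 5.95 q6 1.47 F [-0.8  0.3 -2.2]
```

View pics/w4.png

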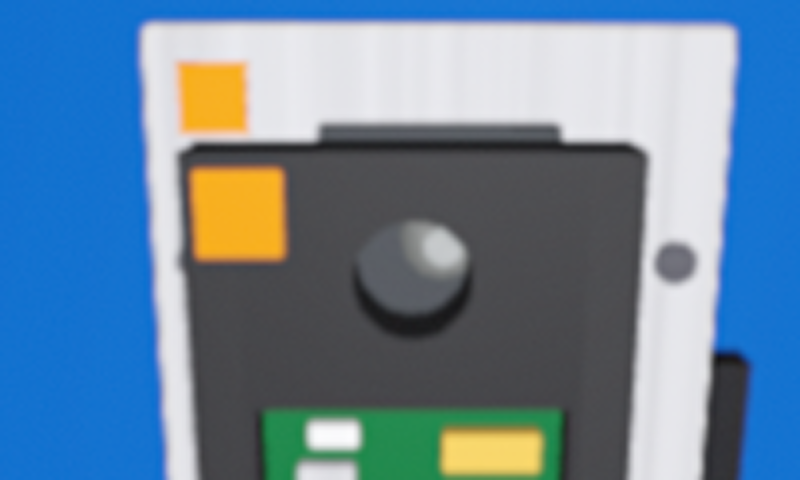

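View pics/s4.png

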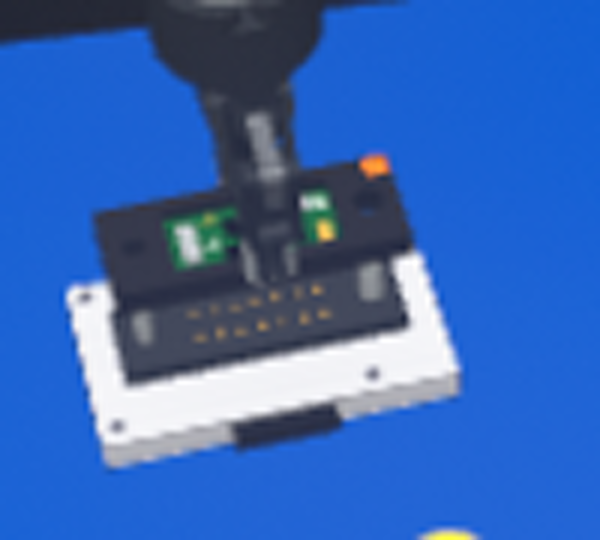

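```bash
python3 -m inch '[[[1.5,4,4.7,0.002,0.3],[1.5,4,4.7,0.002,0.3],[1.5,4,4.7,0.002,0.3]]]'; python3 -c "
from h import *
toolmove((.5282,.0101),.070,np.radians(6.57))
w=optics.grab_frame('wrist'); crop(w,'w5',220,100,420,220,4)
g=optics.grab_frame('scene');crop(g,'s5',240,170,340,260,6)"
```

```text
time: 6.42
eef_pos: [0.5295, 0.0098, 0.0774]
eef_rot: [[0.114, 0.003, 0.993], [-0.993, 0.006, 0.114], [-0.005, -1.0, 0.004]]
ft_force: [0.2, -0.1, -1.7]
gripper_width: 0.614
shift mm [-0.4  7.4 -1.3] turn -0.0003 t= 6.425 q6 1.47 F [ 0.2 -0.1 -1.7]
```

View pics/w5.png

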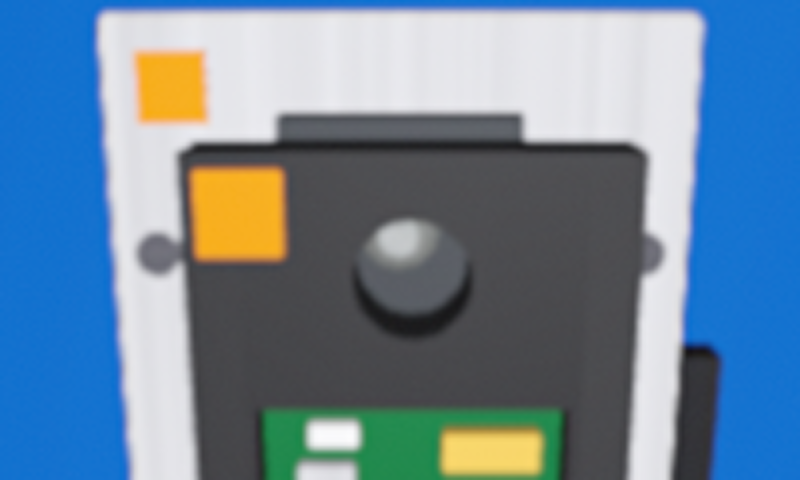

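View pics/s5.png

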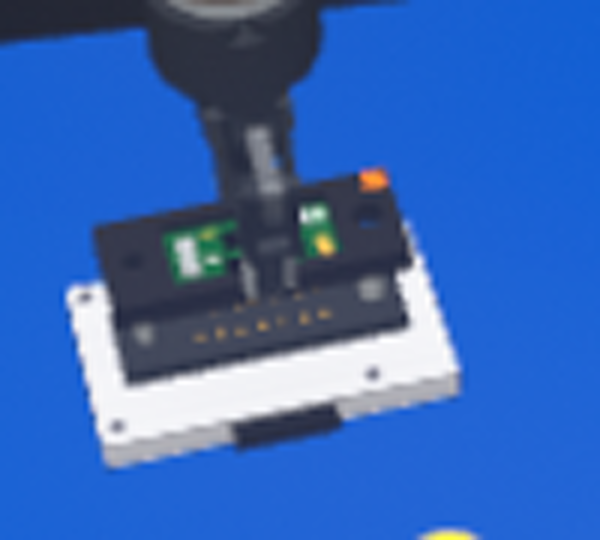

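```bash
cat >> h.py <<'E'
def intool(w,uv,z=None,ty=None):
    s=ctrl.state();R=s["eef_rot"];p=s["eef_pos"]
    if z is not None: P=toplane(w,uv,z); return ((P-p)@R*1000).round(2)
    o,d=ray(w,uv);o=R.T@(o-p);d=d@R
    return ((o+d*((ty-o[1])/d[:,1])[:,None])*1000).round(2)
E
python3 -c "
from h import *
w=optics.grab_frame('wrist')
print(intool(w,[[220+399/4,100+238/4]],z=.06),intool(w,[[220+413/4,100+278/4]],ty=-.0084))
print(intool(w,[[220+277/4,100+116/4],[220+523/4,100+114/4]],z=.03), 'ped thick-end corners')
"
```

```text
[[-52.75  17.53  -2.44]] [[-52.87  -8.4   -0.57]]
[[-66.76  47.55 -22.06]
 [-67.05  47.67  17.05]] ped thick-end corners
```

```bash
python3 -m inch '[[[0,4,-1.9,0,0.3],[0,4,-1.9,0,0.3],[0,4,-1.9,0,0.3]]]'; python3 -c "
from h import *
toolmove((.5282,.0101),.070,np.radians(6.57))
w=optics.grab_frame('wrist'); crop(w,'w6',220,100,420,220,4)"
```

```text
time: 6.95
eef_pos: [0.5273, 0.0097, 0.0732]
eef_rot: [[0.114, 0.002, 0.993], [-0.993, 0.006, 0.114], [-0.005, -1.0, 0.003]]
ft_force: [0.1, -0.7, -2.2]
gripper_width: 0.61
shift mm [-0.3  3.2  1. ] turn -0.0001 t= 6.95 q6 1.47 F [ 0.1 -0.7 -2.2]
```

View pics/w6.png

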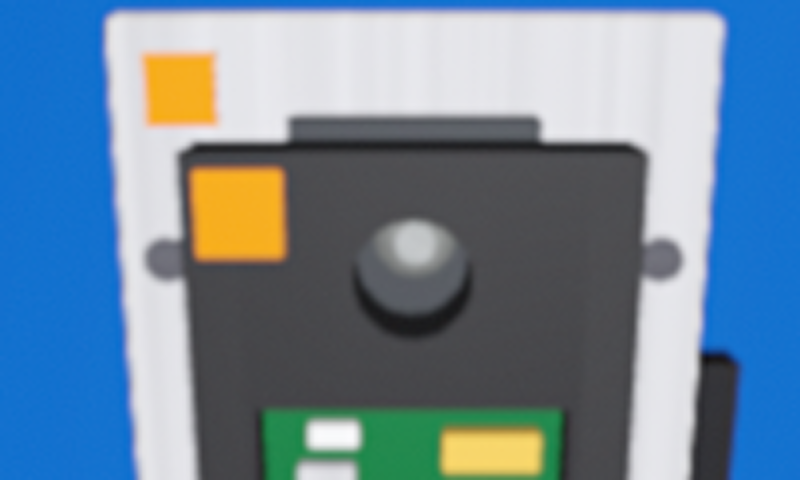

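```bash
python3 -m inch '[[[0,6,0,0,0.3],[0,12,0,0,0.3],[0,18,0,0,0.3],[0,24,0,0,0.3],[0,24,0,0,0.3]]]'; python3 -c "
from h import *
toolmove((.5282,.0101),.0356,np.radians(6.57))
w=optics.grab_frame('wrist'); crop(w,'w7',220,100,420,220,4)"
```

```text
time: 7.62
eef_pos: [0.5268, 0.0098, 0.0484]
eef_rot: [[0.114, 0.001, 0.993], [-0.993, 0.006, 0.114], [-0.006, -1.0, 0.001]]
ft_force: [-0.0, -1.3, -2.0]
gripper_width: 0.616
shift mm [-0.1 12.8  1.4] turn -0.0001 t= 7.625 q6 1.47 F [-0.  -1.3 -2. ]
```

View pics/w7.png

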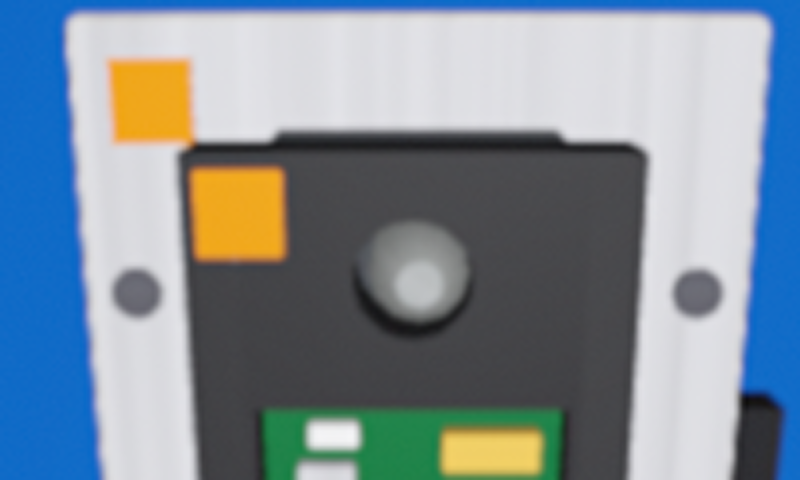

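```bash
python3 -m inch '[[[0,4,0.3,0,0.3],[0,8,0.3,0,0.3],[0,11,0.3,0,0.3],[0,13,0.3,0,0.3],[0,13,0.3,0,0.3]]]'; python3 -c "
from h import *
toolmove((.5282,.0101),.0356,np.radians(6.57))
g=optics.grab_frame('scene');crop(g,'s7',240,170,340,260,6)"
```

```text
time: 8.3
eef_pos: [0.5275, 0.0099, 0.0359]
eef_rot: [[0.114, 0.002, 0.993], [-0.993, 0.006, 0.114], [-0.005, -1.0, 0.002]]
ft_force: [0.4, -0.1, -1.9]
gripper_width: 0.614
shift mm [-0.1  0.3  0.7] turn -0.0001 t= 8.3 q6 1.47 F [ 0.4 -0.1 -1.9]
```

View pics/s7.png

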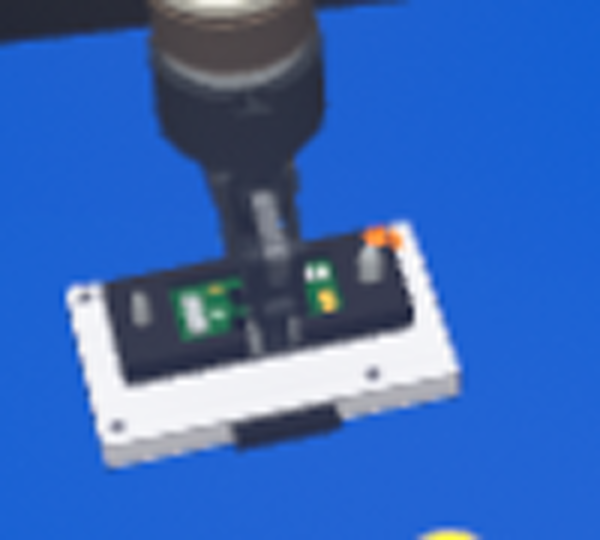

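```bash
python3 -m inch '[[[0,1,0,0,0.3],[0,2,0,0,0.3],[0,3,0,0,0.3],[0,3,0,0,0.3]]]'
```

```text
time: 8.85
eef_pos: [0.5277, 0.0099, 0.0356]
eef_rot: [[0.114, 0.003, 0.993], [-0.993, 0.006, 0.114], [-0.005, -1.0, 0.004]]
ft_force: [-7.1, 0.3, 16.6]
gripper_width: 0.611
```

```bash
python3 -m inch '[[[0,-1.5,0,0,0.3],[0,-1.5,0,0,0.65],[0,-1.5,0,0,0.8],[0,-1.5,0,0,1],[0,-1.5,0,0,1]]]';python3 -m inch '[[[0,-10,0,0,1],[0,-40,0,0,1],[0,-90,0,0,1],[0,-140,0,0,1],[0,-140,0,0,1]]]'; python3 -c "
from h import *
w=optics.grab_frame('wrist'); crop(w,'w8',0,0,640,400,1.25)
toolmove((.598,.304),.2,np.radians(-3.2))"
```

```text
time: 9.48
eef_pos: [0.5276, 0.0099, 0.0368]
eef_rot: [[0.114, 0.003, 0.993], [-0.993, 0.006, 0.114], [-0.005, -1.0, 0.004]]
ft_force: [0.1, 0.2, 0.0]
gripper_width: 1.0
time: 10.1
eef_pos: [0.5306, 0.0091, 0.1824]
eef_rot: [[0.114, 0.014, 0.993], [-0.993, 0.006, 0.114], [-0.004, -1.0, 0.014]]
ft_force: [0.5, -0.1, 0.1]
gripper_width: 0.999
shift mm [-285.1  -18.   102.5] turn 0.1704 t= 10.15 q6 1.47 F [ 0.4 -0.5 -0.2]
```

View pics/w8.png

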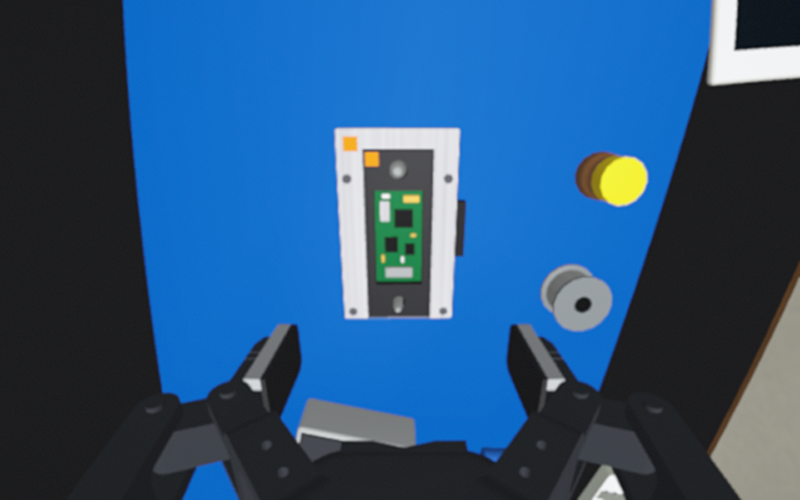

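The carrier is seated: the thick dowel shows at (398,169) and the thin one at (398,303), with the orange squares together. Next is the plate.

```bash
python3 -m inch '[[[-60,-4,20,0.1,1],[-120,-8,40,0.17,1],[-180,-12,60,0.17,1],[-240,-16,80,0.17,1],[-285,-18,102,0.17,1]]]';python3 -m inch '[[[0,0,0,0,1],[0,0,0,0,1]]]'; python3 -c "
from h import *
toolmove((.598,.304),.16,np.radians(-3.2))"
```

```text
time: 10.78
eef_pos: [0.5967, 0.306, 0.1986]
eef_rot: [[-0.054, 0.007, 0.999], [-0.999, 0.005, -0.054], [-0.005, -1.0, 0.006]]
ft_force: [0.8, -0.3, -0.3]
gripper_width: 0.998
time: 11.02
eef_pos: [0.5956, 0.3055, 0.1965]
eef_rot: [[-0.053, 0.003, 0.999], [-0.999, 0.002, -0.053], [-0.003, -1.0, 0.003]]
ft_force: [0.0, -0.6, -0.8]
gripper_width: 1.002
shift mm [ 1.5 36.5  2.4] turn 0.0023 t= 11.025 q6 2.1 F [ 0.  -0.6 -0.8]
```

```bash
python3 -m inch '[[[1.5,36,2.4,0,1],[1.5,36,2.4,0,1],[1.5,36,2.4,0,1]]]'; python3 -c "
from h import *
w=optics.grab_frame('wrist'); crop(w,'w9',0,0,640,400,1.25)
crop(w,'w9b',270,80,380,280,3)
rect(w,275,80,375,280,.008)
toolmove((.598,.304),.035,np.radians(-3.2))"
```

```text
time: 11.4
eef_pos: [0.5982, 0.3028, 0.1616]
eef_rot: [[-0.055, 0.003, 0.998], [-0.998, 0.002, -0.055], [-0.003, -1.0, 0.003]]
ft_force: [0.1, -0.1, 0.1]
gripper_width: 0.997
centre [598.32 302.79] size [55.8, 141.2] long axis deg 86.83
shift mm [ -0.2 127.3  -1.3] turn 0.0011 t= 11.45 q6 2.09 F [ 0.3 -0.1  0.6]
```

View pics/w9.png

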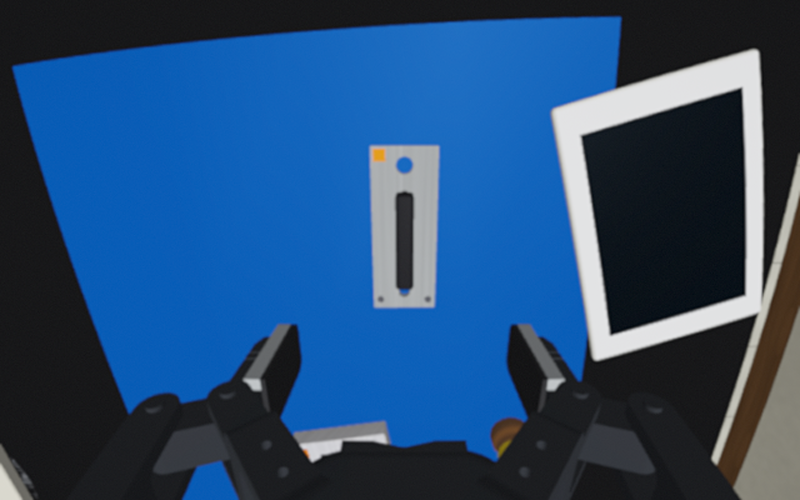

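View pics/w9b.png

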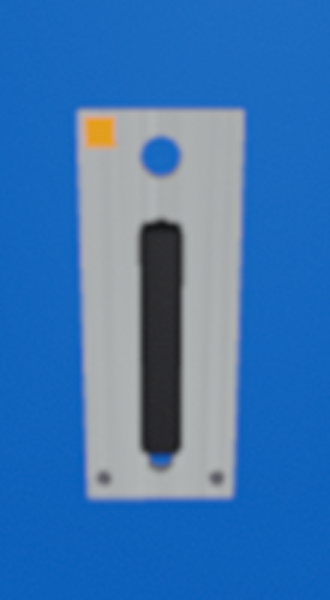

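```bash
python3 -m inch '[[[0,50,0,0,1],[0,100,0,0,1],[0,135,0,0,1],[0,144,0,0,1],[0,144,0,0,1]]]' && python3 -m inch '[[[0,0,0,0,0.6],[0,0,0,0,0.3],[0,0,0,0,0],[0,0,0,0,0],[0,0,0,0,0]]]' 60;python3 -m inch '[[[0,0,0,0,0],[0,0,0,0,0],[0,0,0,0,0]]]'
```

```text
time: 12.08
eef_pos: [0.6002, 0.304, 0.0196]
eef_rot: [[-0.055, 0.007, 0.998], [-0.998, 0.004, -0.055], [-0.004, -1.0, 0.006]]
ft_force: [0.5, 0.5, 1.1]
gripper_width: 0.999
time: 12.7
eef_pos: [0.6004, 0.3042, 0.0202]
eef_rot: [[-0.055, 0.007, 0.998], [-0.998, 0.004, -0.055], [-0.005, -1.0, 0.007]]
ft_force: [-1.1, -0.4, 3.5]
gripper_width: 0.15
time: 13.08
eef_pos: [0.6004, 0.3042, 0.0203]
eef_rot: [[-0.055, 0.007, 0.998], [-0.998, 0.004, -0.055], [-0.005, -1.0, 0.007]]
ft_force: [-1.0, -0.2, 2.0]
gripper_width: 0.149
```

```bash
python3 -m inch '[[[0,-5,0,0,0],[0,-20,0,0,0],[0,-60,0,0,0],[0,-110,0,0,0],[0,-110,0,0,0]]]'; python3 -c "
from h import *
toolmove((.542,-.110),.28,np.radians(6.57))"
```

```text
time: 13.7
eef_pos: [0.6031, 0.3054, 0.1369]
eef_rot: [[-0.055, 0.018, 0.998], [-0.998, 0.01, -0.055], [-0.011, -1.0, 0.017]]
ft_force: [0.9, -0.0, -4.6]
gripper_width: 0.148
shift mm [ 416.6 -148.2  -35.7] turn -0.1697 t= 13.7 q6 2.09 F [ 0.9 -0.  -4.6]
```

```bash
python3 -c "
from h import *
toolmove((.5276,.0093),.12,np.radians(6.57))"; python3 -m inch '[[[60,0,-15,-0.1,0],[120,0,-30,-0.17,0],[180,0,-45,-0.17,0],[240,0,-55,-0.17,0],[280,8,-70,-0.17,0]]]';python3 -m inch '[[[0,0,0,0,0],[0,0,0,0,0]]]';python3 -c "
from h import *
toolmove((.5276,.0093),.105,np.radians(6.57))"
```

```text
shift mm [300.   12.6 -59.4] turn -0.1697 t= 13.7 q6 2.09 F [ 0.9 -0.  -4.6]
time: 14.32
eef_pos: [0.5169, 0.0272, 0.1241]
eef_rot: [[0.113, 0.017, 0.993], [-0.994, 0.009, 0.113], [-0.007, -1.0, 0.018]]
ft_force: [0.2, -0.2, -5.3]
gripper_width: 0.151
time: 14.58
eef_pos: [0.5165, 0.0272, 0.1235]
eef_rot: [[0.112, 0.017, 0.994], [-0.994, 0.01, 0.112], [-0.008, -1.0, 0.018]]
ft_force: [1.2, -0.3, -4.7]
gripper_width: 0.151
shift mm [19.1 18.5  8.7] turn -0.0023 t= 14.575 q6 1.51 F [ 1.2 -0.3 -4.7]
```

```bash
python3 -m inch '[[[19,12,8.7,0,0],[19,18,8.7,0,0],[19,18,8.7,0,0],[19,18,8.7,0,0]]]';python3 -c "
from h import *
toolmove((.5276,.0093),.09,np.radians(6.57))
w=optics.grab_frame('wrist'); crop(w,'w10',220,80,420,230,4)"
```

```text
time: 15.08
eef_pos: [0.5277, 0.0099, 0.1054]
eef_rot: [[0.113, 0.016, 0.993], [-0.994, 0.01, 0.113], [-0.008, -1.0, 0.017]]
ft_force: [0.3, 0.6, -4.4]
gripper_width: 0.151
shift mm [ 0.7 15.4 -0.4] turn -0.0015 t= 15.075 q6 1.47 F [ 0.3  0.6 -4.4]
```

View pics/w10.png

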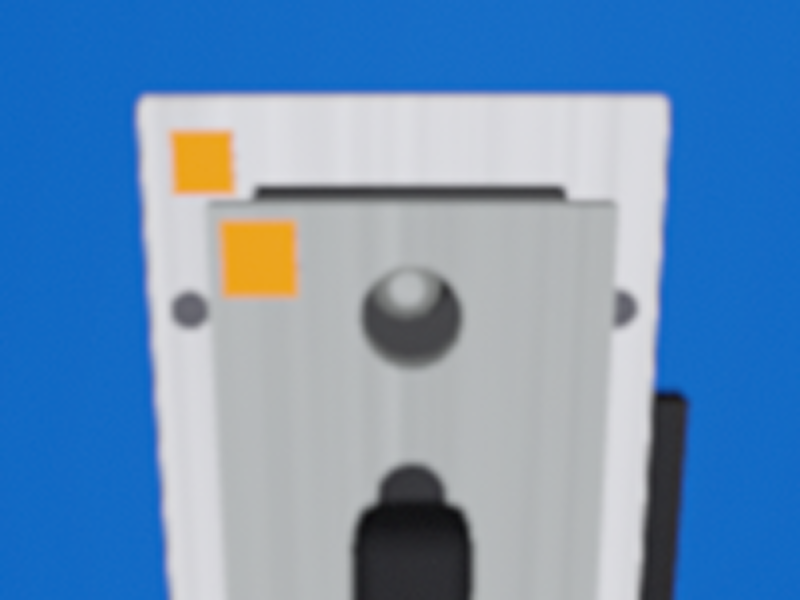

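```bash
python3 -c "
from h import *
w=optics.grab_frame('wrist')
print('dowel',intool(w,[[220+408/4,80+291/4]],z=.06),'hole',intool(w,[[220+412/4,80+317/4]],ty=.0123))
print('plate corners',intool(w,[[220+208/4,80+203/4],[220+617/4,80+203/4]],ty=.0123))
"
```

```text
dowel [[-51.92  46.16  -1.36]] hole [[-53.97  12.3   -0.75]]
plate corners [[-68.94  12.3  -27.22]
 [-68.95  12.3   25.84]]
```

```bash
python3 -m inch '[[[1.5,8,-0.6,0,0],[1.5,14,-0.6,0,0],[1.5,14,-0.6,0,0],[1.5,14,-0.6,0,0]]]';python3 -c "
from h import *
toolmove((.5276,.0093),.082,np.radians(6.57))
w=optics.grab_frame('wrist'); crop(w,'w11',220,80,420,230,4)"
```

```text
time: 15.68
eef_pos: [0.5276, 0.0084, 0.0917]
eef_rot: [[0.113, 0.017, 0.993], [-0.994, 0.01, 0.113], [-0.008, -1.0, 0.018]]
ft_force: [1.1, -0.3, -3.9]
gripper_width: 0.152
shift mm [-0.8  9.7 -0.1] turn -0.0017 t= 15.675 q6 1.47 F [ 1.1 -0.3 -3.9]
```

View pics/w11.png

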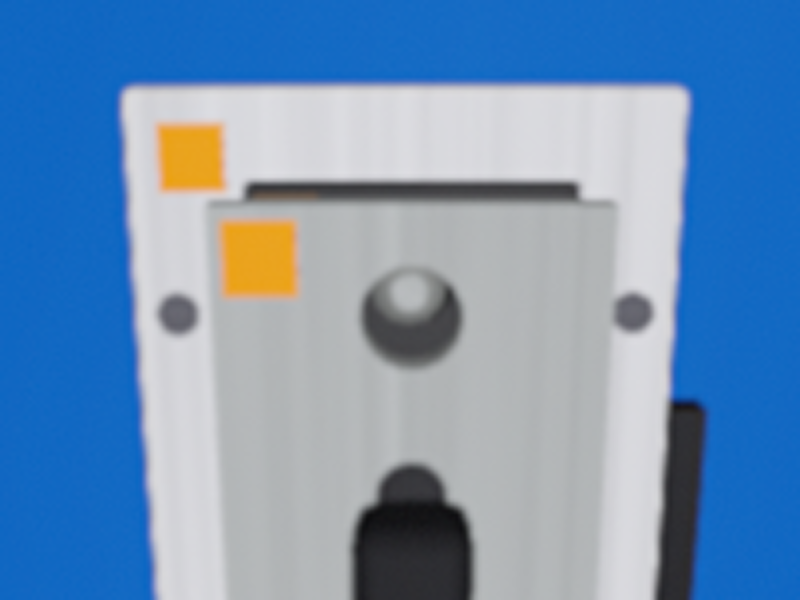

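```bash
python3 -c "
from h import *
w=optics.grab_frame('wrist')
print('dowel',intool(w,[[220+411/4,80+293/4]],z=.06),'hole',intool(w,[[220+412/4,80+317/4]],ty=.0123))
print('carrier corners',intool(w,[[220+247/4,80+184/4],[220+577/4,80+184/4]],z=.044))
"
```

```text
dowel [[-53.82  32.34  -0.86]] hole [[-53.91  12.3   -0.73]]
carrier corners [[-68.64  47.97 -26.89]
 [-68.58  48.94  25.65]]
```

```bash
python3 -m inch '[[[0,6,-0.1,0,0],[0.1,12,-0.2,0,0],[0.1,17,-0.3,0,0],[0.1,22,-0.4,0,0],[0.1,22,-0.4,0,0]]]';python3 -c "
from h import *
toolmove((.5276,.0093),.0643,np.radians(6.57))
w=optics.grab_frame('wrist'); crop(w,'w12',220,80,420,230,4)"
```

```text
time: 16.4
eef_pos: [0.5273, 0.0085, 0.0693]
eef_rot: [[0.113, 0.016, 0.993], [-0.994, 0.01, 0.113], [-0.008, -1.0, 0.017]]
ft_force: [-0.6, 0.2, -4.8]
gripper_width: 0.147
shift mm [-0.8  5.   0.3] turn -0.0017 t= 16.4 q6 1.47 F [-0.6  0.2 -4.8]
```

View pics/w12.png

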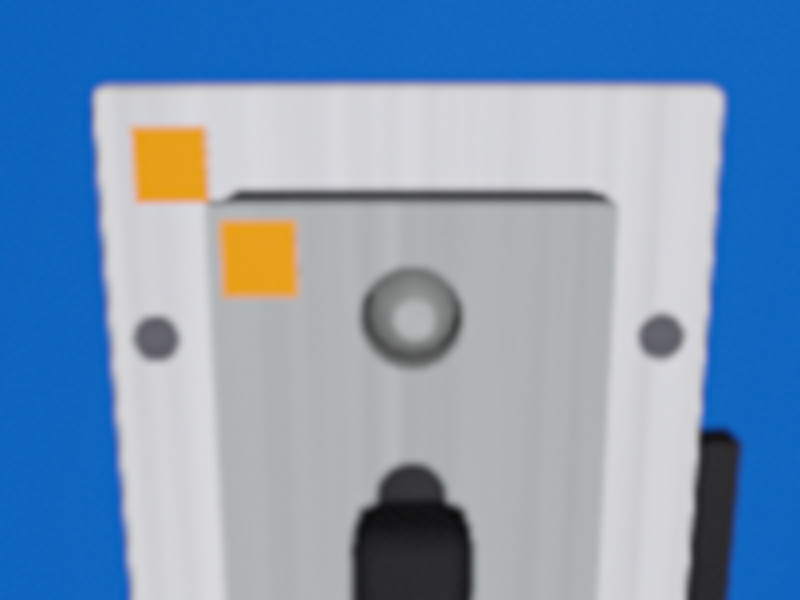

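Both plates line up: the thick dowel sits centred in the hole at (413,318), and there is no contact force. I'll lower until contact.

```bash
python3 -m inch '[[[0,2,0,0,0],[0,4,0,0,0],[0,5,0,0,0],[0,5.7,0,0,0],[0,5.7,0,0,0]]]'
```

```text
time: 17.08
eef_pos: [0.5278, 0.0086, 0.0644]
eef_rot: [[0.113, 0.017, 0.993], [-0.994, 0.01, 0.113], [-0.008, -1.0, 0.018]]
ft_force: [-1.6, 0.7, -0.2]
gripper_width: 0.152
```

```bash
python3 -m inch '[[[0,0.7,0,0,0],[0,1.3,0,0,0],[0,1.3,0,0,0]]]';  python3 -m inch '[[[0,0,0,0,0.3],[0,0,0,0,0.5],[0,0,0,0,0.8],[0,0,0,0,1],[0,0,0,0,1]]]'; python3 -m inch '[[[0,0,0,0,1],[0,-10,0,0,1],[0,-50,0,0,1],[0,-110,0,0,1],[0,-110,0,0,1]]]'; python3 -c "
from h import *
w=optics.grab_frame('wrist'); crop(w,'w13',0,0,640,400,1.25)
g=optics.grab_frame('scene');crop(g,'s13',240,170,340,260,6);crop(g,'s13c',125,195,225,260,7)"
```

```text
time: 17.45
eef_pos: [0.5281, 0.0086, 0.0642]
eef_rot: [[0.113, 0.018, 0.993], [-0.994, 0.01, 0.113], [-0.008, -1.0, 0.019]]
ft_force: [-3.0, 0.9, 6.4]
gripper_width: 0.153
time: 18.08
eef_pos: [0.5281, 0.0086, 0.0641]
eef_rot: [[0.113, 0.018, 0.993], [-0.994, 0.01, 0.113], [-0.008, -1.0, 0.019]]
ft_force: [-0.0, 0.8, -0.9]
gripper_width: 0.998
time: 18.7
eef_pos: [0.53, 0.0075, 0.1804]
eef_rot: [[0.113, 0.03, 0.993], [-0.994, 0.01, 0.113], [-0.006, -0.999, 0.031]]
ft_force: [-0.0, 0.5, -0.4]
gripper_width: 1.004
```

View pics/w13.png

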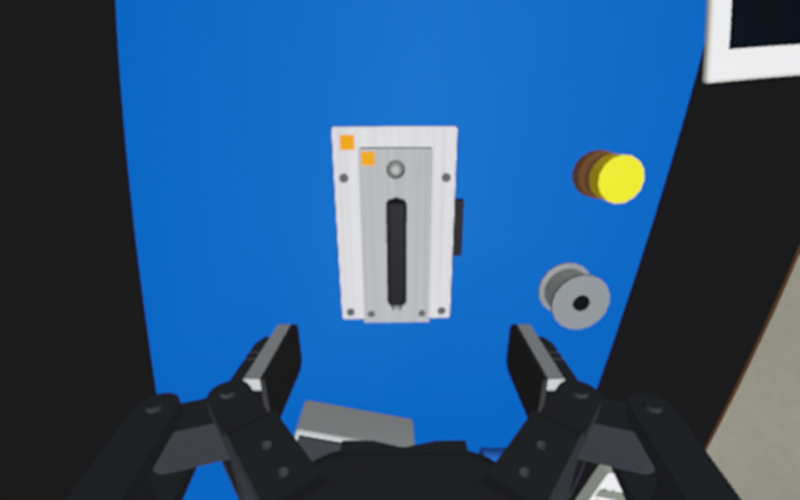

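View pics/s13.png

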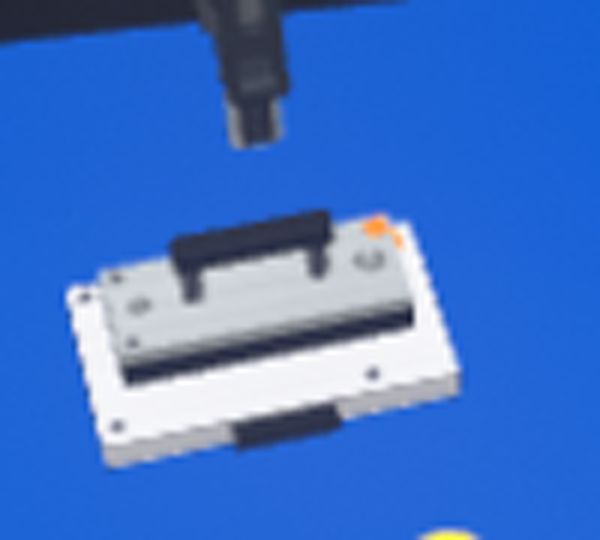

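```bash
python3 -c "
from h import *
toolmove((.4985,-.25),.22,np.radians(0))"
```

```text
shift mm [252.4 -47.6 -56.2] turn 0.1131 t= 18.8 q6 1.47 F [ 0.1 -0.1 -0.5]
```

View pics/s13c.png

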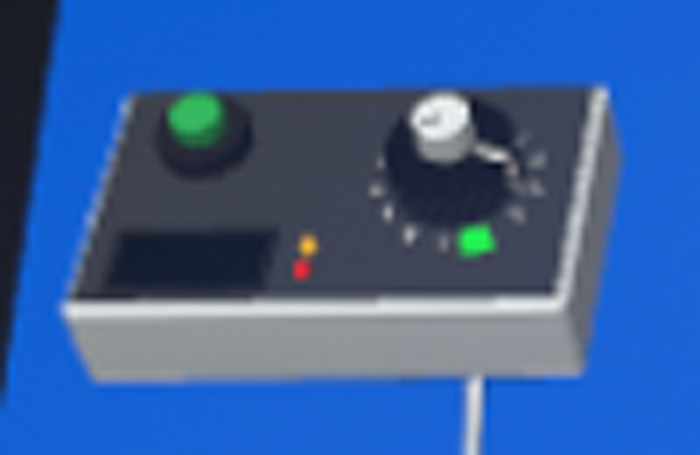

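```bash
python3 -m inch '[[[50,-10,-11,0.03,1],[100,-20,-22,0.06,1],[150,-30,-33,0.11,1],[200,-40,-44,0.11,1],[252,-47,-56,0.11,1]]]';python3 -m inch '[[[0,0,0,0,1],[0,0,0,0,1],[0,0,0,0,1]]]'; python3 -c "
from h import *
toolmove((.4985,-.25),.18,np.radians(0))
w=optics.grab_frame('wrist'); crop(w,'w14',0,0,640,400,1.25)"
```

```text
time: 19.42
eef_pos: [0.4975, -0.2507, 0.2181]
eef_rot: [[0.004, 0.019, 1.0], [-1.0, 0.011, 0.003], [-0.011, -1.0, 0.019]]
ft_force: [0.4, -0.0, 1.1]
gripper_width: 0.998
time: 19.8
eef_pos: [0.4973, -0.2492, 0.2172]
eef_rot: [[0.005, 0.017, 1.0], [-1.0, 0.012, 0.005], [-0.012, -1.0, 0.017]]
ft_force: [0.8, -0.2, 1.0]
gripper_width: 0.999
shift mm [ 1.2 37.2  0.6] turn 0.005 t= 19.8 q6 1.09 F [ 0.8 -0.2  1. ]
```

View pics/w14.png

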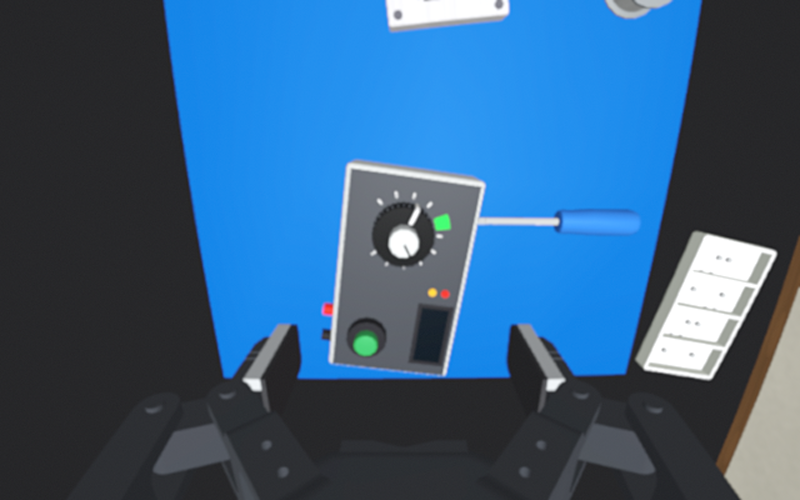

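```bash
python3 -c "
from h import *
w=optics.grab_frame('wrist'); crop(w,'w15',280,140,380,225,7); crop(w,'w15b',250,120,400,310,3)"
```

```text
(no output)
```

View pics/w15.png

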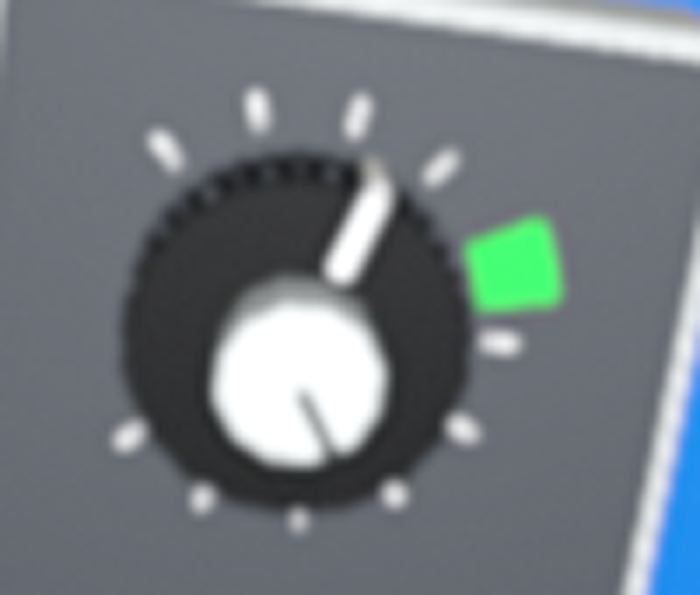

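View pics/w15b.png

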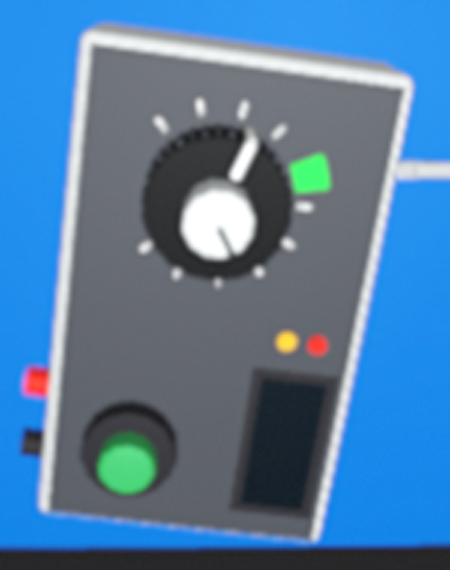

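```bash
python3 -c "
from h import *
w=optics.grab_frame('wrist')
W=lambda u,v,s,x,y,z: toplane(w,[[x+u/s,y+v/s]],z)[0]
ax=W(300,383,7,280,140,.089);print('fine axis',ax)
rc=W(298,335,7,280,140,.072);print('ring circle c?',rc)
c=np.array([W(u,v,3,250,120,.05) for u,v in [(85,35),(408,82),(315,540),(43,511)]]);print((c*1000).round(1),c.mean(0))
e=(c[0]+c[1]-c[2]-c[3])/2;print(np.linalg.norm(e),'yaw',np.degrees(np.arctan2(e[1],e[0]))-90)
yaw=np.arctan2(e[1],e[0])-np.pi/2; Rz=np.array([[np.cos(yaw),-np.sin(yaw)],[np.sin(yaw),np.cos(yaw)]])
cc=c.mean(0)[:2];print('knob by box',cc+Rz@[-.005,.048],'button by box',cc+Rz@[-.025,-.058])
b=W(515,265,7,280,140,.05);l=W(381,188,7,280,140,.072);l2=W(340,275,7,280,140,.072);f2=W(333,457,7,280,140,.089)
for A in(ax,cc+Rz@[-.005,.048]):
  ab=np.arctan2(b[1]-A[1],b[0]-A[0]);al=np.arctan2(l[1]-A[1],l[0]-A[0]);print('band r',np.hypot(*(b-[*A[:2],0])[:2]),'line r',np.hypot(*(l-[*A[:2],0])[:2]),'delta cw',al-ab, 'line angle',np.degrees(al),'l2',np.degrees(np.arctan2(l2[1]-A[1],l2[0]-A[0])))
print('button',W(128,465,3,250,120,.065),W(128,465,3,250,120,.06))
"
```

```text
fine axis [ 0.49940233 -0.25035289  0.089     ]
ring circle c? [ 0.49942058 -0.24812868  0.072     ]
[[ 453.5 -193.6   50. ]
 [ 567.1 -209.4   50. ]
 [ 541.9 -401.8   50. ]
 [ 427.9 -386.6   50. ]] [ 0.49759529 -0.29784336  0.05      ]
0.19434189540907315 yaw -7.528466185366497
knob by box [ 0.49892729 -0.24960203] button by box [ 0.4652117  -0.35206793]
band r 0.03512005694481659 line r 0.026802841869371617 delta cw 0.8990602281472189 line angle 63.88153630141612 l2 61.66580518079002
band r 0.035433077863969084 line r 0.026348665418766546 delta cw 0.8938959770946522 line angle 62.23501275953725 l2 58.076645255022285
button [ 0.46530371 -0.35507803  0.065     ] [ 0.46482402 -0.35822601  0.06      ]
```

```bash
python3 -c "
from h import *
toolmove((.4991,-.2498),.090,np.radians(0))"
```

```text
shift mm [  1.8 127.9  -1. ] turn 0.0054 t= 19.95 q6 1.09 F [-0.4  0.  -0.8]
```

```bash
python3 -m inch '[[[0.5,35,-0.3,0,1],[1,70,-0.6,0,1],[1.8,100,-1,0,1],[1.8,113,-1,0,1],[1.8,113,-1,0,1]]]';python3 -c "
from h import *
toolmove((.4991,-.2498),.060,np.radians(0))
w=optics.grab_frame('wrist'); crop(w,'w16',0,0,640,400,1.25)"
```

```text
time: 20.58
eef_pos: [0.4986, -0.2493, 0.1045]
eef_rot: [[0.006, 0.017, 1.0], [-1.0, 0.012, 0.006], [-0.012, -1.0, 0.017]]
ft_force: [0.7, -0.8, -0.2]
gripper_width: 1.003
shift mm [ 1.1 44.5 -0.2] turn 0.0062 t= 20.575 q6 1.09 F [ 0.7 -0.8 -0.2]
```

View pics/w16.png

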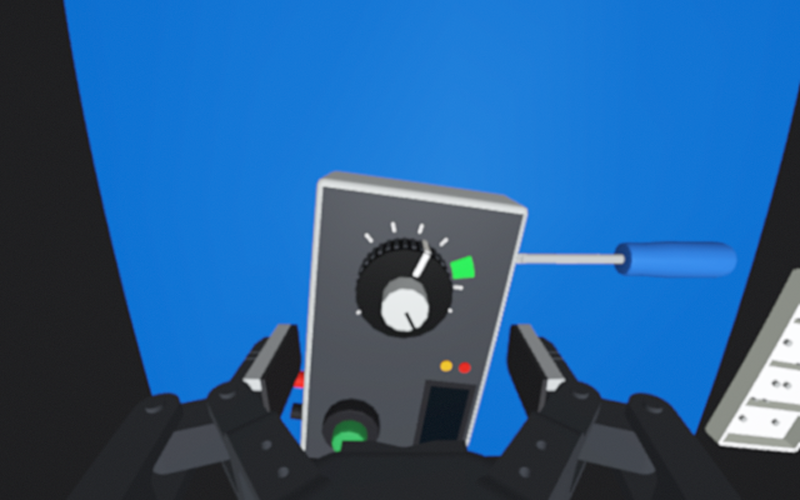

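```bash
python3 -m inch '[[[1,15,-0.2,0,1],[1,30,-0.2,0,1],[1,40,-0.2,0,1],[1,44,-0.2,0,1],[1,44,-0.2,0,1]]]';python3 -c "
from h import *
toolmove((.4991,-.2498),.060,np.radians(0))
w=optics.grab_frame('wrist'); crop(w,'w17',160,150,480,400,2.4)"
```

```text
time: 21.25
eef_pos: [0.4997, -0.2502, 0.0611]
eef_rot: [[0.006, 0.018, 1.0], [-1.0, 0.012, 0.006], [-0.012, -1.0, 0.018]]
ft_force: [1.2, 0.1, -0.5]
gripper_width: 1.0
shift mm [-0.4  1.1 -0.6] turn 0.0059 t= 21.25 q6 1.09 F [ 1.2  0.1 -0.5]
```

View pics/w17.png

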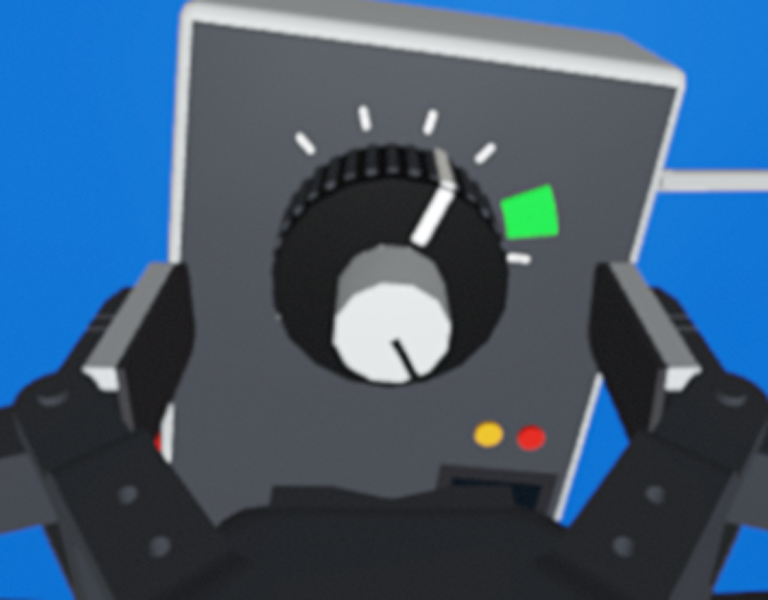

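```bash
python3 -m inch '[[[-0.4,0,-0.6,0,0.7],[-0.4,0,-0.6,0,0.4],[-0.4,0,-0.6,0,0.4],[-0.4,0,-0.6,0,0.4],[-0.4,0,-0.6,0,0.4]]]' 30;python3 -c "
from h import *
toolmove((.4991,-.2498),.060,np.radians(0))
w=optics.grab_frame('wrist'); crop(w,'w18',160,150,480,400,2.4)"
```

```text
time: 21.92
eef_pos: [0.4995, -0.2501, 0.0624]
eef_rot: [[0.006, 0.019, 1.0], [-1.0, 0.011, 0.006], [-0.011, -1.0, 0.02]]
ft_force: [-1.9, -0.3, 5.4]
gripper_width: 0.583
shift mm [-0.3  2.4 -0.4] turn 0.0059 t= 21.925 q6 1.09 F [-1.9 -0.3  5.4]
```

View pics/w18.png

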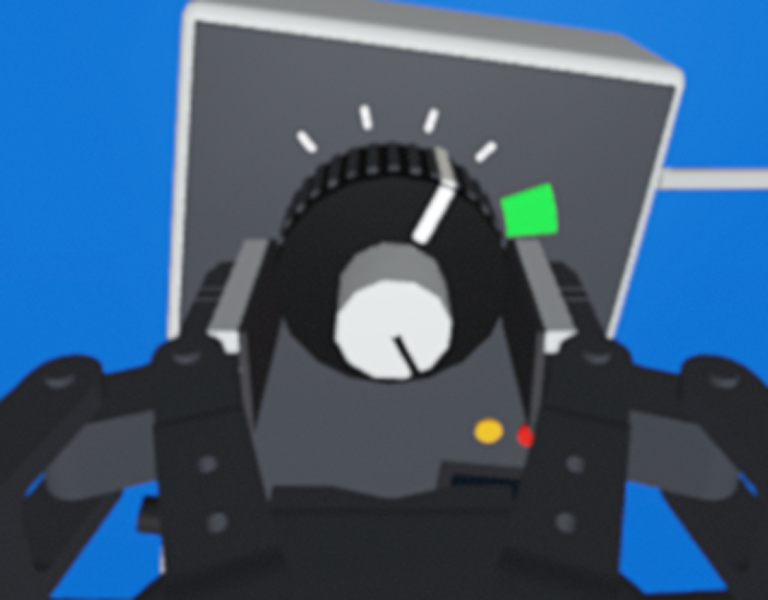

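```bash
python3 -m inch '[[[0,0,0,0.12,0.4],[0,0,0,0.24,0.4],[0,0,0,0.36,0.4],[0,0,0,0.48,0.4],[0,0,0,0.5,0.4]]]';python3 -c "
from h import *
toolmove((.4991,-.2498),.060,np.radians(0))
w=optics.grab_frame('wrist'); crop(w,'w19',160,150,480,400,2.4)"
```

```text
time: 22.6
eef_pos: [0.4992, -0.2501, 0.0624]
eef_rot: [[-0.474, 0.019, 0.88], [-0.88, 0.011, -0.474], [-0.019, -1.0, 0.012]]
ft_force: [-1.9, 0.7, 2.3]
gripper_width: 0.586
shift mm [-0.1  2.4 -0.2] turn -0.4938 t= 22.6 q6 1.59 F [-1.9  0.7  2.3]
```

View pics/w19.png

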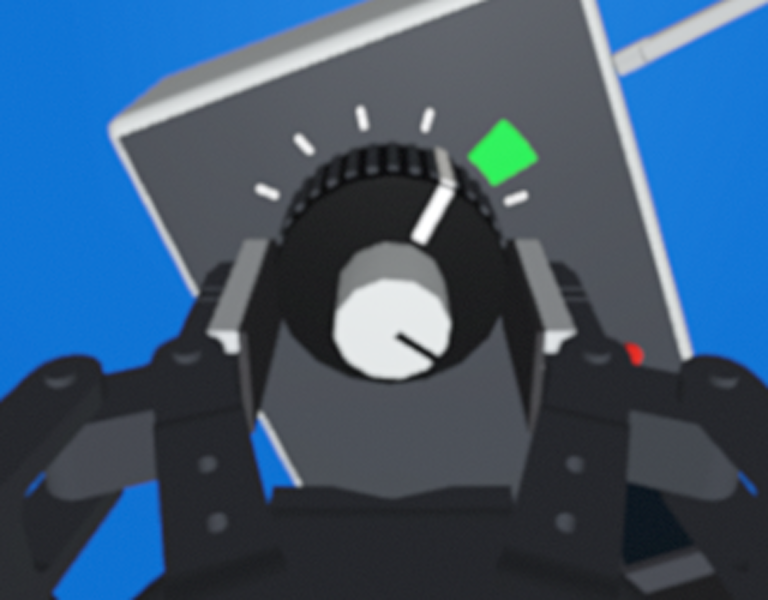

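```bash
python3 -m inch '[[[0,0,0,0.12,0.4],[0,0,0,0.24,0.4],[0,0,0,0.36,0.4],[0,0,0,0.4,0.4],[0,0,0,0.4,0.4]]]';python3 -c "
from h import *
toolmove((.4991,-.2498),.060,np.radians(0))
w=optics.grab_frame('wrist'); crop(w,'w20',160,150,480,400,2.4)"
```

```text
time: 23.28
eef_pos: [0.499, -0.25, 0.0624]
eef_rot: [[-0.778, 0.019, 0.628], [-0.628, 0.011, -0.778], [-0.021, -1.0, 0.003]]
ft_force: [-2.0, 1.7, 2.7]
gripper_width: 0.586
shift mm [-0.1  2.4 -0.1] turn -0.8922 t= 23.275 q6 1.99 F [-2.   1.7  2.7]
```

View pics/w20.png

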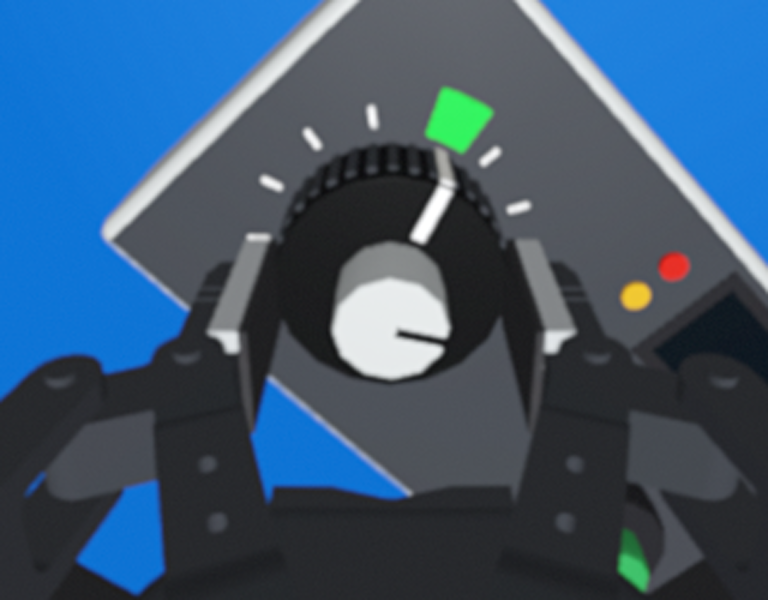

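```bash
python3 -c "
from h import *
w=optics.grab_frame('wrist')
P=lambda u,v,z: toplane(w,[[160+u/2.4,150+v/2.4]],z)[0]
l=P(450,188,.072);l2=P(418,240,.072);b=P(460,121,.05);f=P(391,329,.089);print(l,l2,b,f)
for A in(f,[.4991,-.2498]):
  an=lambda p:np.arctan2(p[1]-A[1],p[0]-A[0])
  print('delta cw remaining',an(l)-an(b),an(l2)-an(b), np.hypot(*(l[:2]-A[:2])),np.hypot(*(b[:2]-A[:2])))
"
```

```text
[ 0.52432875 -0.24544605  0.072     ] [ 0.51093384 -0.24789381  0.072     ] [ 0.53284951 -0.24370458  0.05      ] [ 0.49898909 -0.25005168  0.089     ]
delta cw remaining -0.00550552955810954 -0.006572280112833867 0.025754805013519087 0.03445016052238229
delta cw remaining -0.007785883971198976 -0.018973775659032133 0.02560168953059455 0.034295530762953476
```

The line is at the band's centre to within 0.02 rad. I'll release the ring and rise.

```bash
python3 -m inch '[[[0,0,0,0,0.8],[0,0,0,0,1],[0,0,0,0,1],[0,0,0,0,1]]]';python3 -m inch '[[[0,-15,0,0,1],[0,-40,0,0,1],[0,-80,0,0,1],[0,-100,0,0,1],[0,-100,0,0,1]]]';python3 -c "
from h import *
toolmove((.465,-.353),.160,np.radians(-20))
w=optics.grab_frame('wrist'); crop(w,'w21',160,50,560,350,2)"
```

```text
time: 23.88
eef_pos: [0.4992, -0.25, 0.0624]
eef_rot: [[-0.778, 0.019, 0.628], [-0.628, 0.011, -0.779], [-0.022, -1.0, 0.004]]
ft_force: [0.6, -0.3, 0.6]
gripper_width: 0.997
time: 24.5
eef_pos: [0.4988, -0.252, 0.1654]
eef_rot: [[-0.778, 0.024, 0.628], [-0.628, 0.008, -0.779], [-0.024, -1.0, 0.009]]
ft_force: [0.0, -0.1, 0.9]
gripper_width: 1.0
shift mm [89.9  3.8 57.4] turn -0.5433 t= 24.5 q6 1.99 F [ 0.  -0.1  0.9]
```

View pics/w21.png

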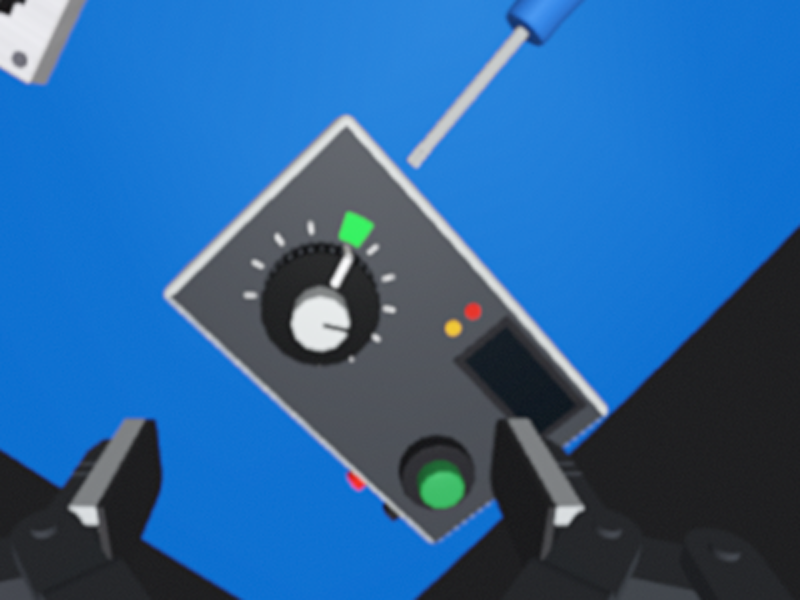

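```bash
python3 -m inch '[[[45,0,28,-0.18,0.5],[90,0,57,-0.36,0],[90,0,57,-0.54,0],[90,0,57,-0.54,0],[90,0,57,-0.54,0]]]';python3 -m inch '[[[0,0,0,0,0],[0,0,0,0,0]]]' ;python3 -c "
from h import *
toolmove((.4653,-.3523),.120,np.radians(-20))
w=optics.grab_frame('wrist'); crop(w,'w22',160,100,480,350,2.4)"
```

```text
time: 25.18
eef_pos: [0.4633, -0.3515, 0.1611]
eef_rot: [[-0.346, 0.02, 0.938], [-0.938, 0.011, -0.347], [-0.017, -1.0, 0.015]]
ft_force: [0.1, -0.3, -0.0]
gripper_width: 0.001
time: 25.42
eef_pos: [0.4636, -0.3509, 0.161]
eef_rot: [[-0.346, 0.02, 0.938], [-0.938, 0.011, -0.346], [-0.017, -1.0, 0.015]]
ft_force: [-0.4, 0.8, 0.4]
gripper_width: -0.0
shift mm [ 1.5 41.   1.5] turn -0.0047 t= 25.425 q6 1.27 F [-0.4  0.8  0.4]
```

View pics/w22.png

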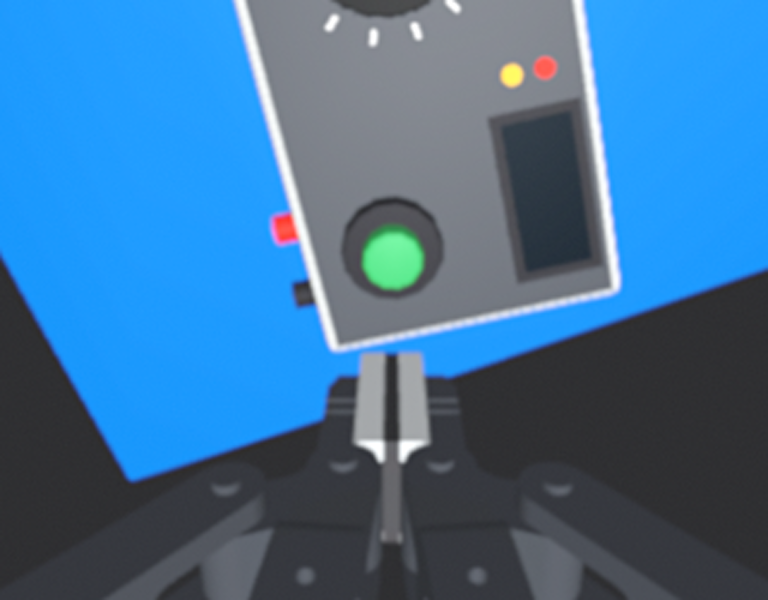

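```bash
python3 -m inch '[[[1.5,30,1.5,0,0],[1.5,60,1.5,0,0],[1.5,75,1.5,0,0],[1.5,75,1.5,0,0]]]';python3 -c "
from h import *
toolmove((.4653,-.3523),.060,np.radians(-20))
w=optics.grab_frame('wrist'); crop(w,'w23',160,150,480,400,2.4)
g=optics.grab_frame('scene');crop(g,'s23',120,170,340,260,3.6)"
```

```text
time: 25.98
eef_pos: [0.4653, -0.3515, 0.0851]
eef_rot: [[-0.346, 0.018, 0.938], [-0.938, 0.012, -0.346], [-0.018, -1.0, 0.013]]
ft_force: [0.1, -0.0, 0.1]
gripper_width: -0.002
shift mm [ 1.2 25.1 -0.1] turn -0.0047 t= 25.975 q6 1.27 F [ 0.1 -0.   0.1]
```

View pics/w23.png

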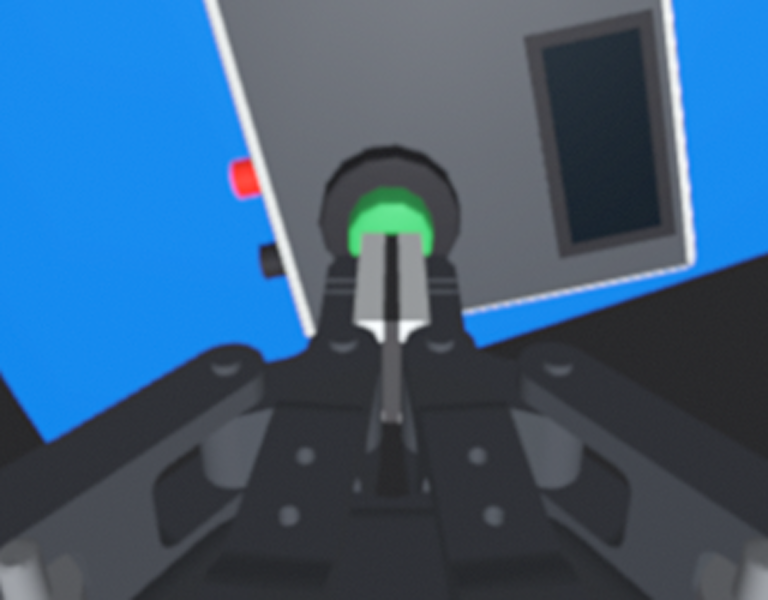

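View pics/s23.png

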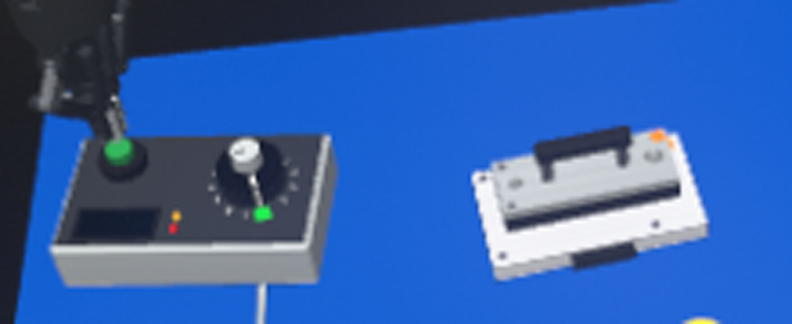

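```bash
python3 -m inch '[[[1,4,0,0,0],[1,8,0,0,0],[1,12,0,0,0],[1,12,0,0,0]]]'
```

```text
time: 26.58
eef_pos: [0.4661, -0.3531, 0.0746]
eef_rot: [[-0.346, 0.02, 0.938], [-0.938, 0.01, -0.346], [-0.017, -1.0, 0.015]]
ft_force: [1.1, -0.4, -0.0]
gripper_width: 0.0
```

```bash
python3 -m inch '[[[0,2,0,0,0],[0,4,0,0,0],[0,6,0,0,0],[0,6,0,0,0]]]'
```

```text
time: 27.08
eef_pos: [0.4663, -0.3532, 0.0687]
eef_rot: [[-0.346, 0.021, 0.938], [-0.938, 0.01, -0.346], [-0.017, -1.0, 0.016]]
ft_force: [-1.4, 0.2, 2.7]
gripper_width: -0.008
```

Contact, with the button partly down at 2.7 N. I'll press to the stop.

```bash
python3 -m inch '[[[0,2,0,0,0],[0,4,0,0,0],[0,6,0,0,0],[0,6,0,0,0]]]'
```

```text
time: 27.58
eef_pos: [0.4665, -0.3532, 0.0658]
eef_rot: [[-0.346, 0.022, 0.938], [-0.938, 0.009, -0.347], [-0.016, -1.0, 0.017]]
ft_force: [-5.6, 4.3, 19.1]
gripper_width: 0.003
```

```bash
python3 -m inch '[[[0,0,0,0,0],[0,-20,0,0,0],[0,-60,0,0,0],[0,-100,0,0,0],[0,-100,0,0,0]]]';python3 -m inch '[[[0,0,0,0,0],[0,0,0,0,0]]]';python3 -c "
from h import *
f=optics.grab_frame('top');crop(f,'t24',310,140,500,260,4)
g=optics.grab_frame('scene');crop(g,'s24',120,170,340,300,3.6)
w=optics.grab_frame('wrist');crop(w,'w24',160,0,480,250,2.4)"
```

```text
time: 28.2
eef_pos: [0.4664, -0.3557, 0.1693]
eef_rot: [[-0.346, 0.028, 0.938], [-0.938, 0.004, -0.346], [-0.014, -1.0, 0.025]]
ft_force: [0.1, -0.8, -1.2]
gripper_width: -0.0
time: 28.45
eef_pos: [0.4659, -0.3553, 0.1681]
eef_rot: [[-0.346, 0.026, 0.938], [-0.938, 0.006, -0.346], [-0.014, -1.0, 0.023]]
ft_force: [0.4, -0.4, 0.6]
gripper_width: -0.001
```

View pics/t24.png

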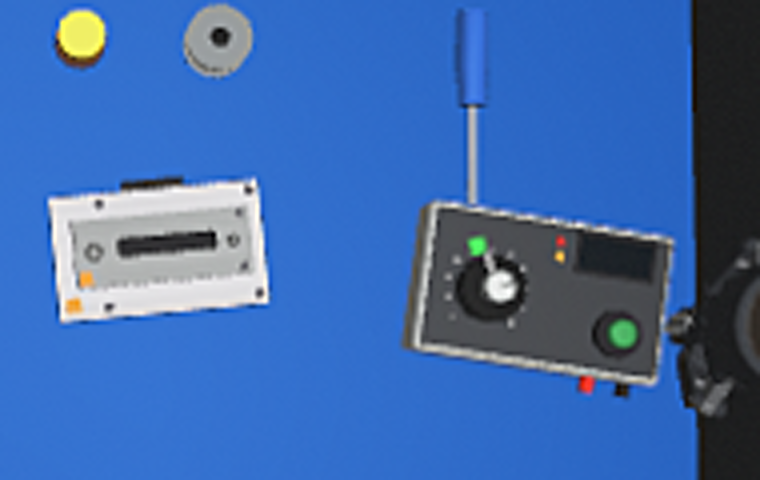

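View pics/s24.png

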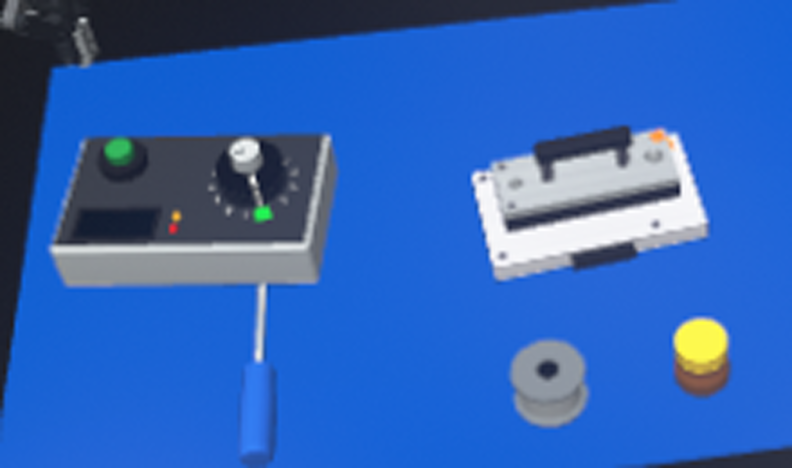

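View pics/w24.png

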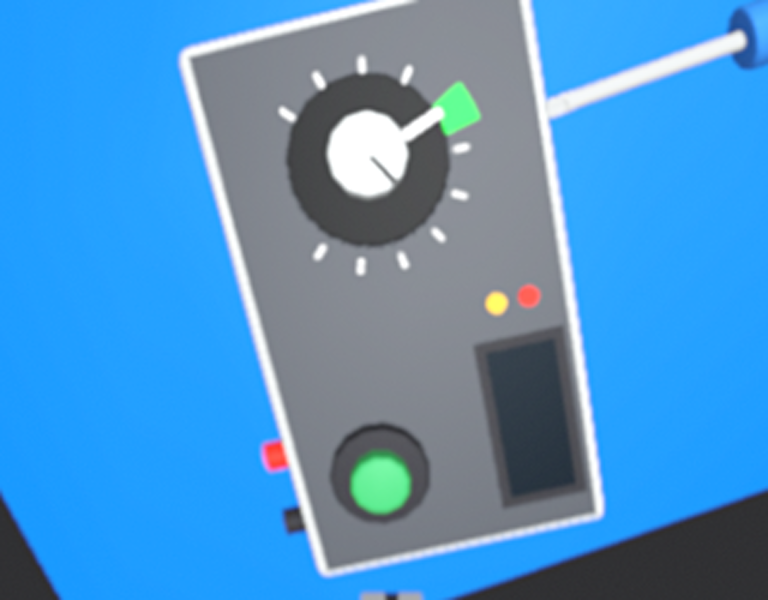

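The pictures show the line pointing at the band (440,112)→(458,108), the button up at (381,483), both plates seated and the bystanders untouched.

```bash
python3 -c "
from rig import ctrl
print(ctrl.close_job())"
```

```text
the job is handed in; nothing more can be done
None
```

The job is done and handed in at about 28.6 s of the 72 s allowed; the hand-in gave no verdict.

- **Plates:** I lowered the small carrier, then the steel contact plate, onto the dock's dowels with the orange corners together. I pressed each down to light contact (about 18 N and 11 N) before letting go. The pictures afterwards show both seated.
- **Coarse ring:** I gripped only the ring and turned it 0.9 rad clockwise. While still gripped, its line measured within about 0.02 rad of the band's middle, and pictures after release show it still in the band. The fine knob's line looked unmoved in the pictures, but I did not measure it.
- **Output button:** I pressed it to its stop, where the force reached 19 N after about 6 mm of travel, then backed off. The last pictures show it up again.
- **Last checks:** The spool, jar and screwdriver look to be in their original places, and the robot is clear of everything. No check failed.

The tool picked up about 1.5° of tilt over the moves. Some moves stopped up to about 5 mm off target sideways, which I corrected from the wrist camera before each fit.

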